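# Build a spacer riser for a fossil bone and log it

## Robot

A 6-joint arm with a two-finger parallel gripper is mounted at the origin on the work surface. World frame = base frame: x ahead of the robot, y to its left, z up, the work surface at z = 0. Lengths are in m, angles in rad, forces in N, time in s.
With the tool pointing down it reaches from about 0.35 to 0.975 m from the base axis. Payload 4.9 kg.
Tool frame: the origin (TCP) lies on the mounting face of the last link; the fingertips stand 173 mm ahead of it and the grasp point (between the pads) lies 155 mm ahead of it; x points along the fingers, z is the direction in which the jaws open and shut, and the axes are right-handed (so a half turn about x gives the same grasp; the last joint's range is limited). The gripper opens to 85 mm and grips with 20 to 120 N. Pads are 22 mm wide; open, the fingers measure 114 mm over their backs; the gripper's body (76 mm by 85 mm) begins 54 mm behind the grasp point. The pads swing forward as they close: fully open they stand 13 mm farther back than shut.
Start: joints at [-1.37, 0.053, 1.613, -0, 1.476, -0.119], TCP at [0.196, -0.593, 0.405] pointing down, gripper open.
Joint ranges: [-3.01, 3.01], [-1.01, 2.22], [0.06, 2.58], [-1.02, 4.17], [0.09, 2.62], [-3.14, 3.14]. Speed limits (rad/s): [2.57, 2.57, 3.14, 3.14, 3.14, 3.14].

## Interface

Orientations are given as a rotation vector (axis times angle).
In Python, from station import get_obs, get_image, get_calibration, finish_job, look_for, masks_of, tip_of gives the robot as it stands.
- The arm moves only by the tool carry_out, never from a script. Its argument "increments" is a list of rows, each a list of 3 entries, a list of its own where there are three numbers: the turn, a rotation vector about the world's x, y, z in units of 0.1 rad (1.0 is 0.1 rad), then the shift along the world's x, y, z in units of 20 mm (1.0 is 20 mm), then the opening, from 0 (shut) to 1 (fully open). A call has 1 to 8 rows; each row shifts and turns the pose as measured when the row begins; what a row does not reach is not made up. A row lasts 1/10 s, in which the tool goes at most 50 mm and 8.59 degrees, less where a joint would pass 70% of its speed; a pose out of reach is approached as far as the arm can. A call with a number of a shift or a turn outside -1 to 1 is refused whole. A call with a gripper value outside its range is refused whole. The fingers move at their own pace and stop on an object; "squeeze" is the grip in N (left out, the last holds). Time passes only in rows, so rows that do not move let the fingers close. It gives the time, the measured TCP pose, the force and the opening at its end, in the units of the state.
- get_obs(): the state, without advancing time (a new reading comes with each control period).
- get_image(name): name is "side" or "top"; returns (picture, depth): 400x640x3 uint8, blue, green, red; 400x640 float32, m along the optical axis (not along the pixel's ray), 0 where there is no reading.
- get_calibration(name): a dict with "fx", "fy", "cx", "cy" (pixels), "k1" (the pictures are not rectified: a ray, as slopes to the right and down, at radius r is drawn at 1 + k1 r^2 times it, then the intrinsics apply), "position" and "orientation" of the camera in the world. Camera axes: x right, y down, z forward; pixel columns grow to the right and rows downward; lengths in m; the calibration is good to about 2 mm. A picture is of the moment at which its call begins. get_calibration takes no time and is no camera call.
- finish_job(): hands the job in, once; it reports no verdict.
Trained networks look in the newest picture that a camera, given by its name, has taken for a name from the list of things; names that differ only in an ending like _2 or _b are one class to them, and where a whole thing is asked for, a point or a joint stands for the part that bears it (a point fixed in the world has none). Each returns a list of dicts, best first, with "p" (0 to 1); they miss things now and then, are a little off and sometimes report something else, mostly with a low value. They report only what shows in the picture. A call takes as long as a camera call. They do not tell look-alikes from the thing itself.
- look_for(camera, query): "centre" ([column, row] in pixels, amid what is visible of it).
- masks_of(camera, query): "region" (400x640 bool, what is visible of it) and "centre" ([column, row] in pixels, amid what is visible of it).
- tip_of(camera, query): "centre" ([column, row] in pixels: a listed point, or the origin of a listed thing).
The state is a dict: "t": time; "q": joint angles; "dq": joint speeds; "effort": joint torques, N m; "tool_pos": TCP position; "tool_rot": TCP orientation; "contact_force": force on the tool from outside, world axes, zero at the start; "wrist_torque": the same for the moment, N m; "opening": finger opening in m.
Only numpy, scipy, OpenCV 4.12 (cv2) and the standard library are available. Lean on these libraries where they do the work, as an engineer would, in place of code of your own. Each camera call takes 0.05 s, during which the arm holds its last target.

## Task

Build a riser for the fossil bone on the plywood stand: stack whichever white spacer boards are there, longest at the bottom and shortest on top, each centred and lengthwise, and once each is let go press it down firmly for a moment on the middle of its felt face with the fingers, to feel that it lies flat, before adding the next. Then pick up the scanner, aim it level and square-on at the middle of the stand's barcode label from about 10 cm and hold it steady for two seconds, and lay it back along the middle of its mat. Last, set the bone centred and lengthwise on the topmost board; leave the other things on the table where they are.

Things in the scene. Friction and masses are not known exactly. Their poses are not given: they have to be found in the camera images.
- stand: fixed plywood stand: base 200 x 96 mm, 20 mm high, the boards' long side goes along its own x; origin under the centre of the base, z up. A small card holder reaches out from its long side on its own -y side.
- stand_top (a point): centre of the stand's top face (20 mm over the table), over which boards and bone are centred.
- label (a point): centre of the barcode label (76 x 54 mm, white with black bars) on the stand's card holder, 116 mm from the stand's centre along its -y, 52 mm over the table; the label faces along the stand's -y and leans back 29 degrees. The holder is 84 mm wide along the stand's x and its top is 79 mm over the table.
- board_a: white plastic spacer board, the longest size: 160 x 56 mm, 18 mm thick in all (14 mm plastic, gripped by its long sides across 56 mm, and a dark grey felt facing on top). Origin at the centre of its underside, x along its length, z up. May be absent.
- board_a_facing: dark grey felt facing glued to the top of that board, 152 x 44 x 4 mm; origin at the centre of its underside, 14 mm over the board's underside. This is where the board is pressed.
- board_b: white plastic spacer board, the second longest size: 136 x 56 mm, 18 mm thick in all (14 mm plastic, gripped by its long sides across 56 mm, and a dark grey felt facing on top). Origin at the centre of its underside, x along its length, z up. May be absent.
- board_b_facing: dark grey felt facing glued to the top of that board, 128 x 44 x 4 mm; origin at the centre of its underside, 14 mm over the board's underside. This is where the board is pressed.
- board_c: white plastic spacer board, the third longest size: 112 x 56 mm, 18 mm thick in all (14 mm plastic, gripped by its long sides across 56 mm, and a dark grey felt facing on top). Origin at the centre of its underside, x along its length, z up. May be absent.
- board_c_facing: dark grey felt facing glued to the top of that board, 104 x 44 x 4 mm; origin at the centre of its underside, 14 mm over the board's underside. This is where the board is pressed.
- board_d: white plastic spacer board, the shortest size: 88 x 56 mm, 18 mm thick in all (14 mm plastic, gripped by its long sides across 56 mm, and a dark grey felt facing on top). Origin at the centre of its underside, x along its length, z up. May be absent.
- board_d_facing: dark grey felt facing glued to the top of that board, 80 x 44 x 4 mm; origin at the centre of its underside, 14 mm over the board's underside. This is where the board is pressed.
- scanner: hand-held barcode scanner, a grey and black bar 160 x 40 x 40 mm, 0.22 kg; origin at its middle, on its axis; its beam leaves along its own x. It may be held any way up. Gripped across 40 mm.
- scanner_window (a point): glass window at the front end of the scanner, 80 mm from its middle along its x; the beam starts here.
- scanner_mat: fixed black rubber mat on which the scanner lies, 200 x 85 mm, 4 mm thick; origin under its centre, x along its length.
- bone: fossil bone in a plaster bed with a flat underside: bed 104 x 46 mm, 18 mm high, the bone on it reaches 43 mm; gripped by the bed across 46 mm. Origin at the centre of the underside, x along its length, z up. 0.25 kg.
- tray_near: white plastic tray 120 x 85 x 18 mm with fossil chips, on the far left; leave alone; origin at its underside.
- tray_far: the same kind of tray beyond the stand; leave alone; origin at its underside.
- brush: brush, 170 mm long, lying near the robot; leave alone; origin at its underside.
- jar: closed jar, 56 mm across and 85 mm high, on the far right; leave alone; origin at its underside.
Not all that is in view belongs to the job. What is shaped like the bone but blue or red is not meant.

How it is judged:
By the outcome, as a careful person would: the job done as asked, in the order asked, and still so for the second after the job is handed in, with the robot touching nothing.
Of board_a, board_b, board_c, board_d only 2 to 4 are there at a start; the rules pass over those that are not, and their reading is None.
At some moment in a run one of scanner may be knocked a few centimetres aside while the robot is not near it.
Once in a run the grip may slacken for a moment while it holds something.
It also fails if it takes over 210 s, if anything falls off the work surface, if the arm or the gripper's body presses on something with over 40 N, if the wrist force passes 120 N, or if a joint passes its speed limit or range.

## Working session

There is one attempt and no reset: what is moved stays moved. The work goes in short steps, Python scripts to look and compute and a tool call to move; the robot and the scene stay as the last step left them, time stands still between calls to the robot, and variables do not carry over. Pictures are saved under pics/ and viewed, and the job is handed in when it is done.

Besides the shell and the picture viewer there is one more tool, called after "Call:" as name([rows], argument=value, ...), one row to a line, values as JSON. carry_out: Moves the arm, as the interface text tells. Shifts and turns lie within -1 to 1; 1 stands for 20 mm of shift or 0.1 rad of turn. Its arguments: {"type":"object","properties":{"increments":{"type":"array","items":{"type":"array"}},"squeeze":{"type":"number"}},"required":["increments"]}

```bash
ls; mkdir -p pics; python3 - <<'E'
from station import *
import cv2
print(get_obs())
for n in ("top","side"):
    im,d=get_image(n); cv2.imwrite(f"pics/{n}0.png",im); print(n,get_calibration(n))
E
```

```text
pics
{'t': 0.0, 'q': array([-1.36998473e+00,  5.33836807e-02,  1.61426524e+00,  5.77961972e-06,
        1.47600439e+00, -1.18999236e-01]), 'dq': array([-1.89779377e-05, -6.70574930e-04,  3.60481189e-04,  6.00321972e-05,
       -1.47346395e-03, -5.41988767e-04]), 'effort': array([ 9.73167880e-04, -3.93680799e+01, -3.70177352e+01, -1.75201790e-04,
        7.02461286e-03,  9.35052782e-06]), 'tool_pos': array([ 0.19644163, -0.59305499,  0.4034632 ]), 'tool_rot': array([ 0.97183621,  1.3452423 , -0.96951433]), 'contact_force': array([-1.15092404, -0.31567651, -0.18938238]), 'wrist_torque': array([-0.00116999,  0.00832056,  0.03258367]), 'opening': 0.08533670058828947}
top {'fx': 476.594108239632, 'fy': 476.594108239632, 'cx': 323.0139652555832, 'cy': 196.652056852488, 'k1': 0.04273476454652014, 'position': array([ 0.29021286, -0.02179375,  1.57309245]), 'orientation': array([-2.17189129,  2.13273799, -0.17381552])}
side {'fx': 396.1779892435514, 'fy': 396.1779892435514, 'cx': 309.5351207081735, 'cy': 199.9768358063351, 'k1': -0.017317004123056295, 'position': array([0.38749483, 0.98211776, 0.69533243]), 'orientation': array([-0.10704658,  2.68950293, -1.49479337])}
```

View pics/top0.png

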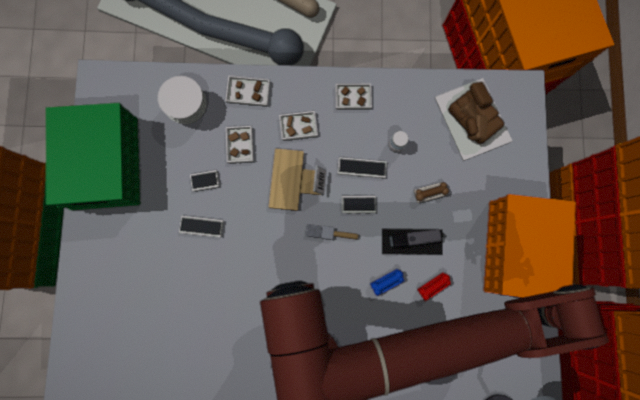

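View pics/side0.png

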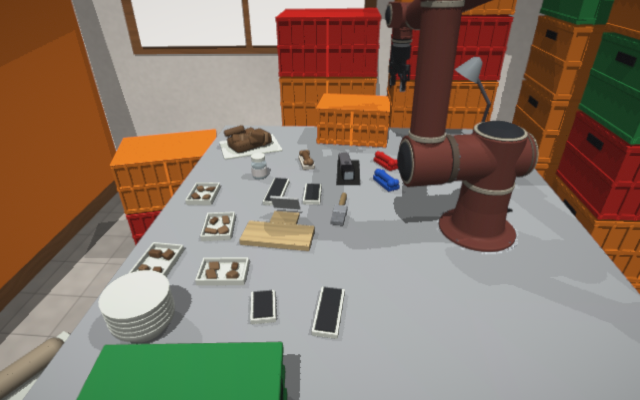

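```bash
cat > h.py <<'E'
from station import *
import cv2, numpy as np
from scipy.spatial.transform import Rotation as R
def cam(n):
    c=get_calibration(n); K=np.array([[c['fx'],0,c['cx']],[0,c['fy'],c['cy']],[0,0,1]]); return K,c['k1'],np.array(c['position']),R.from_rotvec(c['orientation']).as_matrix()
def rays(n,uv):
    K,k,p,M=cam(n); uv=np.asarray(uv,float).reshape(-1,2)
    s=(uv-[K[0,2],K[1,2]])/[K[0,0],K[1,1]]; r=s.copy()
    for _ in range(20): r=s/(1+k*(r**2).sum(1,keepdims=True))
    return p,np.c_[r,np.ones(len(r))]@M.T
def onz(n,uv,z):
    p,d=rays(n,uv); return p+d*((z-p[2])/d[:,2])[:,None]
def w2p(n,P):
    K,k,p,M=cam(n); q=(np.asarray(P,float).reshape(-1,3)-p)@M; s=q[:,:2]/q[:,2:]
    s=s*(1+k*(s**2).sum(1,keepdims=True)); return s*[K[0,0],K[1,1]]+[K[0,2],K[1,2]]
def rect(n,mask,z):
    """min-area rect of mask boundary mapped to plane z -> centre, (L,W), yaw"""
    v,u=np.nonzero(mask)
    P=onz(n,np.c_[u,v],z)[:,:2]
    # moments: centre & orientation
    c=P.mean(0); w,V=np.linalg.eigh(np.cov((P-c).T)); a=np.arctan2(V[1,1],V[0,1])
    Q=(P-c)@np.array([[np.cos(a),-np.sin(a)],[np.sin(a),np.cos(a)]])
    (cx,cy),wh,ang=cv2.minAreaRect((P*1000).astype(np.float32))
    return c, np.sqrt(12*Q.var(0))*1000, np.degrees(a), (cx,cy),wh,ang
def dw(n,d,uv):
    """world pts from depth map at int pixels"""
    uv=np.asarray(uv,int).reshape(-1,2); p,r=rays(n,uv); return p+r*d[uv[:,1],uv[:,0]][:,None]
E
python3 - <<'E'
from h import *
np.set_printoptions(precision=4,suppress=True)
im,d=get_image("top"); np.savez("top0.npz",im=im,d=d)
out={}
for q,z in [("board_a",.018),("board_a_facing",.018),("bone",.018),("scanner",.04),("scanner_mat",.004),("stand",.02)]:
    for r in masks_of("top",q):
        m=r['region']
        if m.sum()<10: continue
        c,s,a,mc,wh,an=rect("top",m,z); print(q,round(r['p'],2),np.round(r['centre'],1),m.sum(),c,s,round(a,1),np.round(mc,1),np.round(wh,1),round(an,1))
        dd=dw("top",d,np.argwhere(m)[:,::-1]); print("    z med",np.median(dd[:,2]), np.percentile(dd[:,2],95))
for q in ("stand_top","label","scanner_window","scanner","bone"):
    for r in tip_of("top",q): print(q,round(r['p'],2),r['centre'])
big=cv2.resize(im[120:310,160:480],None,fx=2.5,fy=2.5,interpolation=cv2.INTER_CUBIC); cv2.imwrite("pics/crop0.png",big)
E
```

```text
board_a 0.96 [199.  226.9] 733 [0.4154 0.3522] [136.551   55.8432] 84.6 [415.6 352. ] [137.4  55.8] 84.6
    z med 0.0182630920909872 0.02441239890256903
board_a 0.96 [359.3 205.5] 576 [ 0.4972 -0.1612] [111.8015  56.0632] 90.4 [ 497.3 -162. ] [ 53.2 112. ] 1.1
    z med 0.017669228032820672 0.023566208250741516
board_a 0.76 [360.7 169.2] 791 [ 0.6209 -0.1705] [156.4552  56.9914] 85.7 [ 621.1 -171.5] [158.9  57.6] 85.9
    z med 0.017706314269466006 0.02373105907919304
board_a 0.75 [201.1 182.2] 465 [0.5666 0.3492] [88.8984 56.8496] 101.3 [566.5 348.9] [57.5 89.1] 11.6
    z med 0.017612516594153638 0.02427422022651697
board_a 0.62 [395.5 138.1] 273 [ 0.7121 -0.2928] [65.3144 46.3147] 146.9 [ 711.6 -292. ] [50.  71.2] 46.3
    z med 0.08255898411973739 0.09098347699225462
board_a 0.29 [418.9 237.3] 695 [ 0.3904 -0.3472] [172.1306  43.1971] 98.7 [ 390.4 -348.3] [ 46.6 174.2] 8.4
    z med 0.043779491762814926 0.05002967114621719
board_a_facing 0.73 [363.5 165. ] 590 [ 0.6226 -0.1719] [147.3536  44.7711] 86.6 [ 621.9 -172.5] [150.6  46.7] 86.7
    z med 0.018533991649819503 0.024042412
[... 670 characters left out ...]
809 [ 0.6158 -0.1708] [155.3117  57.0384] 86.5 [ 616.  -169.8] [157.   57.4] 85.8
    z med 0.017613050243989514 0.023686772218337364
scanner_mat 0.9 [404.6 248.3] 805 [ 0.3709 -0.3243] [219.0186  83.3463] 80.9 [ 381.6 -338. ] [ 81.9 197.9] 1.1
    z med 0.004667469247304323 0.0109052434013575
stand 0.88 [291.6 179.3] 2370 [0.5733 0.0575] [175.2707 165.8479] 152.8 [570.1  41.7] [183.9 200.8] 84.7
    z med 0.02047719231610201 0.06646695256215879
stand_top 0.68 [283.6, 178.4]
stand_top 0.41 [239.0, 144.1]
label 0.62 [321.0, 182.1]
scanner_window 0.78 [391.4, 240.4]
scanner 0.64 [415.2, 237.3]
scanner 0.19 [200.7, 226.1]
bone 0.87 [427.9, 193.1]
bone 0.7 [385.5, 281.4]
bone 0.56 [433.2, 287.6]
```

View pics/crop0.png

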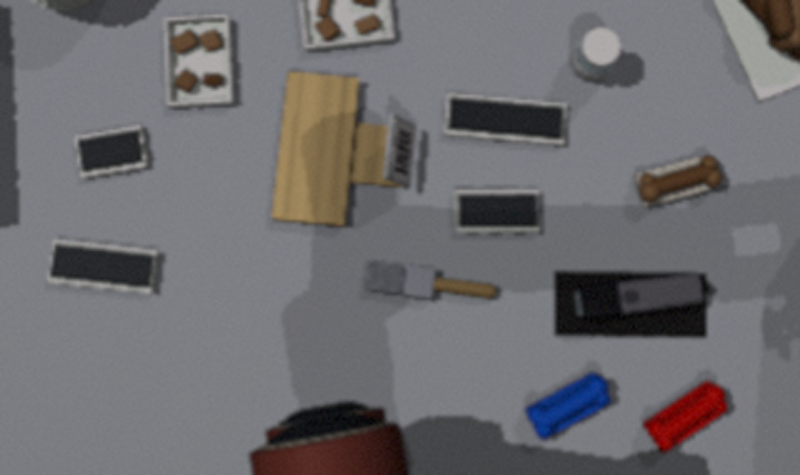

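```bash
cat >> h.py <<'E'
def ortho(n,im,c,half,z,res=0.001):
    N=int(2*half/res); xs=c[0]-half+(np.arange(N)+.5)*res; ys=c[1]-half+(np.arange(N)+.5)*res
    X,Y=np.meshgrid(xs,ys,indexing='ij')
    p=w2p(n,np.c_[X.ravel(),Y.ravel(),np.full(X.size,z)]).astype(np.float32)
    o=cv2.remap(im,p[:,0].reshape(N,N),p[:,1].reshape(N,N),cv2.INTER_CUBIC); return o,xs,ys
def avg(n,k=3):
    return np.mean([get_image(n)[0] for _ in range(k)],0).astype(np.uint8)
def facing(n,im,c,z=.018,half=.11,size=None,thr=None):
    o,xs,ys=ortho(n,im,c,half,z); g=cv2.cvtColor(o,cv2.COLOR_BGR2GRAY)
    N=len(xs); core=g[N//2-12:N//2+12,N//2-12:N//2+12]
    if thr is None: thr=np.median(core)+35
    m=(g<thr).astype(np.uint8); k,l,st,ce=cv2.connectedComponentsWithStats(m)
    i=l[N//2,N//2]; mm=(l==i)&(m>0); ii,jj=np.nonzero(mm)
    P=np.c_[xs[ii],ys[jj]]; c2=P.mean(0); w,V=np.linalg.eigh(np.cov((P-c2).T)); a=np.degrees(np.arctan2(V[1,1],V[0,1]))%180
    r=cv2.minAreaRect((P*1000).astype(np.float32))
    return c2,np.sqrt(12*w[::-1])*1000,a,r,int(np.median(core)),o
E
python3 - <<'E'
from h import *
np.set_printoptions(precision=4,suppress=True)
im=np.load("top0.npz")['im']; d=np.load("top0.npz")['d']
for n,c in dict(a=(.621,-.1755),b=(.415,.345),c=(.497,-.161),d=(.567,.342)).items():
    for _ in range(2): c2,s,a,r,co,o=facing("top",im,c); c=c2
    print(n,c2,s,round(a,2),np.round(r[0],1),np.round(r[1],1),round(r[2],1),co); cv2.imwrite(f"pics/o_{n}.png",o)
# stand
o,xs,ys=ortho("top",im,(.57,.03),.13,.02)
b=o.astype(int); m=((b[...,2]-b[...,0])>30).astype(np.uint8); cv2.imwrite("pics/o_st.png",o); cv2.imwrite("pics/o_stm.png",m*255)
print("stand",m.sum())
# heights
P=dw("top",d,np.argwhere(np.ones_like(d))[:,::-1]).reshape(400,640,3)
for u,v in [(530,250),(95,155),(545,45),(475,120),(185,100),(399,138),(250,90),(240,145)]: print((u,v),P[v,u])
t=P[300:330,180:250]; print("table z",np.median(t[...,2]))
o=get_obs(); print(R.from_rotvec(o['tool_rot']).as_matrix())
E
```

```text
a [ 0.622  -0.1719] [148.3583  39.7958] 85.67 [ 621.7 -171.9] [149.6  41.1] 85.9 33
b [0.415  0.3476] [137.1731  40.0725] 84.39 [413.6 346.2] [140.3  47.3] 84.3 41
c [ 0.4973 -0.1633] [103.5992  39.5132] 90.89 [ 497.5 -164.8] [ 40.  108.4] 1.1 31
d [0.5677 0.3475] [83.6739 41.0606] 99.45 [563.6 343.3] [51.  90.2] 10.6 39
stand 22538
(530, 250) [ 0.3513 -0.6511  0.1655]
(95, 155) [0.6136 0.6466 0.1478]
(545, 45) [ 1.1479 -0.885  -0.1563]
(475, 120) [ 0.7691 -0.529   0.086 ]
(185, 100) [0.8135 0.4059 0.0903]
(399, 138) [ 0.7056 -0.284   0.0828]
(250, 90) [0.8842 0.2121 0.0071]
(240, 145) [0.6924 0.2393 0.0016]
table z 0.0005423117471142769
[[ 0.      0.9493  0.3144]
 [-0.      0.3144 -0.9493]
 [-1.      0.      0.    ]]
```

View pics/o_st.png

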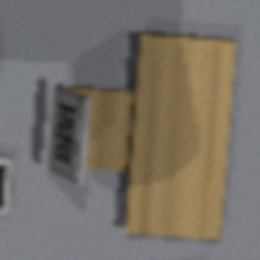

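View pics/o_stm.png

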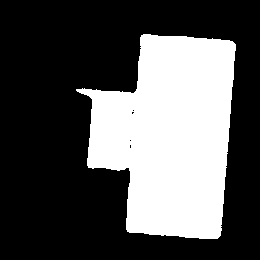

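```bash
cat >> h.py <<'E'
from scipy.optimize import minimize
def fitrect(n,im,pose,L,W,z,margin=.004,half=None,res=.001,ch=None):
    """fit (x,y,yaw deg) of a uniform LxW rectangle against a contrasting rim of width margin, at height z"""
    half=half or L/2+.03
    o,xs,ys=ortho(n,im,pose[:2],half,z,res); g=(cv2.cvtColor(o,cv2.COLOR_BGR2GRAY) if ch is None else ch(o)).astype(float)
    X,Y=np.meshgrid(xs,ys,indexing='ij'); s=.0012
    sg=lambda v:1/(1+np.exp(-np.clip(v/s,-50,50)))
    def ins(p,l,w):
        a=np.radians(p[2]); u=(X-p[0])*np.cos(a)+(Y-p[1])*np.sin(a); v=-(X-p[0])*np.sin(a)+(Y-p[1])*np.cos(a)
        return sg(l/2-abs(u))*sg(w/2-abs(v))
    def cost(q):
        p=[q[0]/1000,q[1]/1000,q[2]]
        i=ins(p,L,W); r=np.clip(ins(p,L+2*margin,W+2*margin)-i,0,1)
        mi=(i*g).sum()/i.sum(); mr=(r*g).sum()/r.sum()
        vi=(i*(g-mi)**2).sum()/i.sum(); vr=(r*(g-mr)**2).sum()/r.sum()
        return (vi+vr)/(abs(mr-mi)+1)**2*100 - abs(mr-mi)*.1
    q0=np.array([pose[0]*1000,pose[1]*1000,pose[2]])
    r=minimize(cost,q0,method='Nelder-Mead',options=dict(initial_simplex=q0+np.array([[0,0,0],[4,0,0],[0,4,0],[0,0,3.]]),xatol=.02,fatol=1e-5,maxiter=300))
    return r.x/[1000,1000,1],r.fun
E
cat > look.py <<'E'
from h import *
np.set_printoptions(precision=4,suppress=True)
im=avg("top",4); np.save("top_avg.npy",im)
for n,c,L in [('a',(.622,-.172,85.7),.152),('b',(.414,.346,84.4),.128),('c',(.4973,-.1635,90.9),.104),('d',(.566,.346,100),.08)]:
    p,f=fitrect("top",im,c,L,.044,.018); print(n,p,round(f,2))
    p,f=fitrect("top",im,p,L,.044,.018); print(n,p,round(f,2))
o,xs,ys=ortho("top",im,(.57,.03),.13,.02); b=o.astype(int); m=((b[...,2]-b[...,0])>30).astype(np.uint8)
m=cv2.morphologyEx(m,cv2.MORPH_OPEN,np.ones((120,20),np.uint8)); ii,jj=np.nonzero(m); P=np.c_[xs[ii],ys[jj]]; c=P.mean(0)
print("stand",c,cv2.minAreaRect((P*1000).astype(np.float32)))
w,V=np.linalg.eigh(np.cov((P-c).T)); print(np.degrees(np.arctan2(V[1,1],V[0,1])),np.sqrt(12*w))
ch=lambda o:(o[...,2].astype(float)-o[...,0])
print("standfit",fitrect("top",im,(c[0],c[1],-4),.2,.096,.02,margin=.005,ch=ch,half=.13))
E
python3 look.py
```

```text
a [ 0.6222 -0.1714 85.914 ] 13.76
a [ 0.6222 -0.1714 85.9179] 13.76
b [ 0.4157  0.3535 84.4889] 18.32
b [ 0.4157  0.3534 84.4905] 18.32
c [ 0.4975 -0.1618 91.3562] 21.08
c [ 0.4975 -0.1618 91.3562] 21.07
d [  0.5675   0.3506 101.0876] 18.56
d [  0.5675   0.3506 101.093 ] 18.57
stand [0.5784 0.0805] ((578.0, 80.0), (95.0, 201.0), 90.0)
178.08423638857943 [0.0926 0.1964]
standfit (array([ 0.5767,  0.0812, -4.5634]), np.float64(17.8048071495868))
```

```bash
cat >> h.py <<'E'
def box(p,L,W,z):
    a=np.radians(p[2]); c,s=np.cos(a),np.sin(a)
    return np.array([[p[0]+u*c-v*s,p[1]+u*s+v*c,z] for u,v in [(L/2,W/2),(-L/2,W/2),(-L/2,-W/2),(L/2,-W/2)]])
def draw(n,im,items,roi,f,fn):
    x0,y0,x1,y1=roi; b=cv2.resize(im[y0:y1,x0:x1],None,fx=f,fy=f,interpolation=cv2.INTER_CUBIC)
    for P in items:
        q=((w2p(n,P)+.5-[x0,y0])*f*16).astype(np.int32)
        if len(q)>1: cv2.polylines(b,[q],True,(0,255,0),1,cv2.LINE_AA,4)
        else: cv2.circle(b,tuple(int(v) for v in q[0]),40,(0,0,255),-1,cv2.LINE_AA,4)
    cv2.imwrite(fn,b)
E
python3 - <<'E'
from h import *
im=np.load("top_avg.npy")
S=(.5767,.0812,-4.56)
it=[box((.6222,-.1714,85.9),.152,.044,.018),box((.4157,.3535,84.5),.128,.044,.018),box((.4975,-.1618,91.36),.104,.044,.018),box((.5675,.3506,101.1),.08,.044,.018),box(S,.2,.096,.02),
 np.array([[.5675,-.0344,.052]]),np.array([[.5767,.0812,.02]])]
draw("top",im,it,(170,140,390,250),3.6,"pics/ov.png")
print(w2p("top",it[-2]))
E
```

```text
[[320.70179044 180.39419678]]
```

View pics/ov.png

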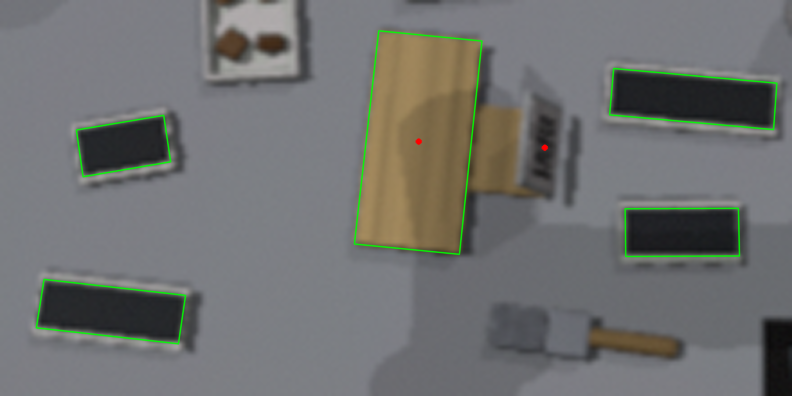

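Call:
carry_out([
  [[0, 0, 1], [1, 1, 0], 1],
  [[0, 0, 1], [1, 1, 0], 1],
  [[0, 0, 1], [1, 1, 0], 1],
  [[0, 0, 1], [1, 1, 0], 1],
  [[0, 0, 1], [1, 1, 0], 1],
  [[0, 0, 1], [1, 1, 0], 1],
  [[0, 0, 1], [1, 1, 0], 1],
  [[0, 0, 1], [1, 1, 0], 1],
], squeeze=50)

```text
t: 1.7
tool_pos: [0.3588, -0.4293, 0.405]
tool_rot: [0.333, 1.544, -0.335]
contact_force: [-0.4, -0.5, 0.7]
opening: 0.0853
```

```bash
cat > go.py <<'E'
import sys
from h import *
# usage: go.py x y z jawyaw_deg
x,y,z,yw=map(float,sys.argv[1:5]); o=get_obs()
M=R.from_rotvec(o['tool_rot']).as_matrix(); a=np.radians(yw)
zt=np.array([np.cos(a),np.sin(a),0]); xt=np.array([0,0,-1.]); T=np.c_[xt,np.cross(zt,xt),zt]
if np.dot(zt,M[:,2])<0: print("note: opposite jaw sense")
rv=R.from_matrix(T@M.T).as_rotvec()
print("shift units",np.round((np.array([x,y,z])-o['tool_pos'])/.02,2),"turn units",np.round(rv/.1,2),"jaw yaw",round(np.degrees(np.arctan2(M[1,2],M[0,2])),2),"F",np.round(o['contact_force'],1),"q",np.round(o['q'],2),"t",o['t'],"open",o['opening'])
E
python3 go.py .622 -.171 .25 -4.1
```

```text
shift units [13.16 12.92 -7.75] turn units [0.02 0.01 3.54] jaw yaw -24.39 F [-0.4 -0.5  0.7] q [-1.01 -0.1   1.77 -0.    1.48 -0.58] t 1.7 open 0.08525563336083994
```

Call:
carry_out([
  [[0, 0, 1], [1, 1, 0], 1],
  [[0, 0, 1], [1, 1, 0], 1],
  [[0, 0, 1], [1, 1, 0], 1],
  [[0, 0, 0.4], [1, 1, 0], 1],
  [[0, 0, 0], [1, 1, 0], 1],
  [[0, 0, 0], [1, 1, -1], 1],
  [[0, 0, 0], [1, 1, -1], 1],
  [[0, 0, 0], [1, 1, -1], 1],
])

```text
t: 2.5
tool_pos: [0.5256, -0.2622, 0.3497]
tool_rot: [0.047, 1.558, -0.061]
contact_force: [1.2, -0.7, -0.4]
opening: 0.0853
```

Call:
carry_out([
  [[0, 0, 0], [1, 1, -1], 1],
  [[0, 0, 0], [1, 1, -1], 1],
  [[0, 0, 0], [1, 1, -1], 1],
  [[0, 0, 0], [1, 1, -1], 1],
  [[0, 0, 0], [1, 1, -0.8], 1],
  [[0, 0, 0], [0, 0, 0], 1],
])

```text
t: 3.1
tool_pos: [0.6299, -0.1547, 0.247]
tool_rot: [0.045, 1.561, -0.058]
contact_force: [-0.4, -0.5, -0.5]
opening: 0.0856
```

```bash
python3 go.py .622 -.171 .19 -4.1; python3 - <<'E'
from h import *
im,d=get_image("side"); cv2.imwrite("pics/s1.png",cv2.resize(im[100:300,150:450],None,fx=2.6,fy=2.6))
E
```

```text
shift units [-0.4  -0.82 -2.85] turn units [ 0.08  0.09 -0.06] jaw yaw -3.75 F [-0.4 -0.5 -0.5] q [-0.35  0.24  1.68 -0.    1.21 -0.29] t 3.1 open 0.08564303202076208
```

View pics/s1.png

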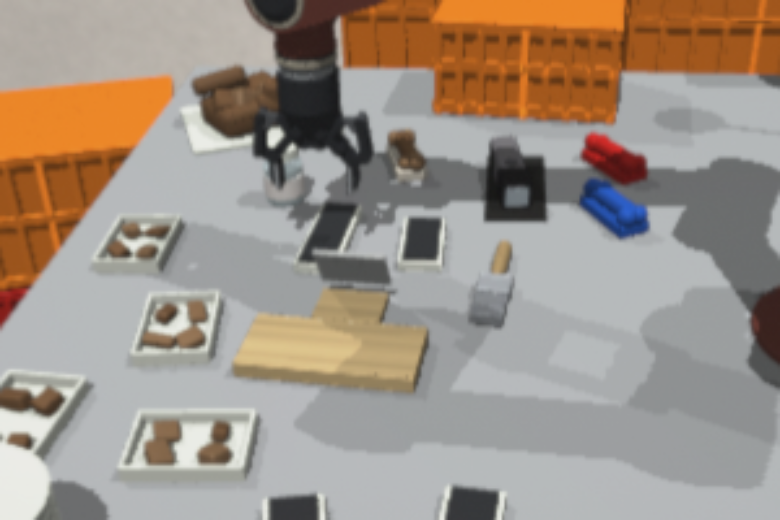

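Call:
carry_out([
  [[0, 0.1, -0.06], [-0.4, -0.8, -0.9], 1],
  [[0, 0, 0], [0, 0, -0.9], 1],
  [[0, 0, 0], [0, 0, -0.9], 1],
  [[0, 0, 0], [0, 0, 0], 1],
])

```text
t: 3.55
tool_pos: [0.6187, -0.1781, 0.194]
tool_rot: [0.049, 1.568, -0.07]
contact_force: [-0.7, 0.5, -1.3]
opening: 0.0855
```

```bash
python3 go.py .622 -.171 .171 -4.1
```

```text
shift units [ 0.16  0.36 -1.15] turn units [0.13 0.01 0.05] jaw yaw -4.36 F [-0.7  0.5 -1.3] q [-0.39  0.3   1.71 -0.01  1.13 -0.31] t 3.55 open 0.08548592394962613
```

Call:
carry_out([
  [[0.1, 0, 0.05], [0.16, 0.36, 0], 1],
  [[0, 0, 0], [0, 0, -0.6], 1],
  [[0, 0, 0], [0, 0, -0.4], 1],
  [[0, 0, 0], [0, 0, 0], 1],
])

```text
t: 3.95
tool_pos: [0.6216, -0.1738, 0.1752]
tool_rot: [0.055, 1.566, -0.062]
contact_force: [0.9, -0.6, 0.1]
opening: 0.0853
```

```bash
python3 go.py .622 -.171 .171 -4.1
```

```text
shift units [ 0.02  0.14 -0.21] turn units [0.05 0.04 0.03] jaw yaw -4.26 F [ 0.9 -0.6  0.1] q [-0.39  0.33  1.71 -0.    1.1  -0.31] t 3.95 open 0.08528120011999077
```

Call:
carry_out([
  [[0, 0, 0], [0, 0.14, -0.2], 1],
  [[0, 0, 0], [0, 0, 0], 1],
  [[0, 0, 0], [0, 0, 0], 0],
  [[0, 0, 0], [0, 0, 0], 0],
  [[0, 0, 0], [0, 0, 0], 0],
  [[0, 0, 0], [0, 0, 0], 0],
  [[0, 0, 0], [0, 0, 0], 0],
  [[0, 0, 0], [0, 0, 0], 0],
], squeeze=60)

```text
t: 4.75
tool_pos: [0.6223, -0.1704, 0.1722]
tool_rot: [0.053, 1.563, -0.062]
contact_force: [-0.2, -0.5, 0.3]
opening: 0.0543
```

```bash
python3 go.py .622 -.171 .171 -4.1;  python3 - <<'E'
from h import *
im,d=get_image("side"); cv2.imwrite("pics/s2.png",cv2.resize(im[130:230,230:380],None,fx=5,fy=5))
E
```

```text
shift units [-0.02 -0.03 -0.06] turn units [0.06 0.06 0.02] jaw yaw -4.2 F [-0.2 -0.5  0.3] q [-0.38  0.34  1.71 -0.    1.09 -0.31] t 4.75 open 0.054284879072132024
```

View pics/s2.png

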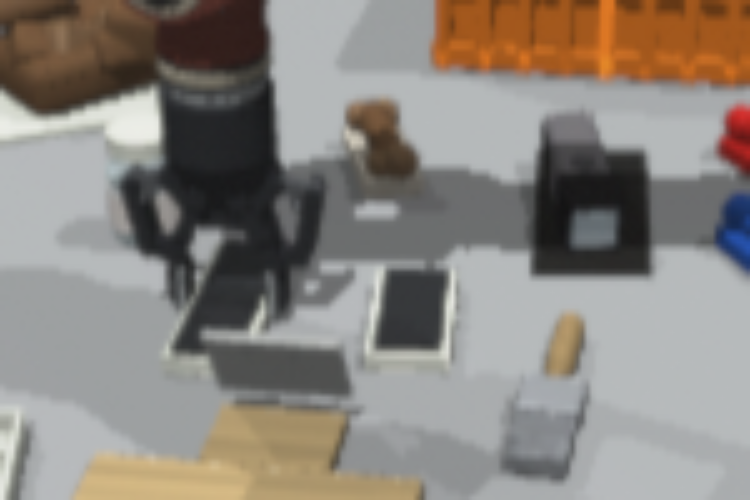

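Call:
carry_out([
  [[0, 0, 0], [0, 0, 0.5], 0],
  [[0, 0, 0], [0, 0, 1], 0],
  [[0, 0, 0], [0, 0, 1], 0],
  [[0, 0, 0], [0, 0, 1], 0],
  [[0, 0, 0], [0, 0, 1], 0],
  [[0, 0, 0], [0, 0, 1], 0],
  [[0, 0, 0], [0, 0, 0], 0],
])

```text
t: 5.5
tool_pos: [0.6208, -0.17, 0.2878]
tool_rot: [0.054, 1.566, -0.061]
contact_force: [1.6, 0.8, -0.8]
opening: 0.054
```

Call:
carry_out([
  [[0, 0, 1], [-0.1, 0.8, 0], 0],
  [[0, 0, 1], [-0.1, 0.8, 0], 0],
  [[0, 0, 1], [-0.1, 0.8, 0], 0],
  [[0, 0, 1], [-0.1, 0.8, 0], 0],
  [[0, 0, 1], [-0.1, 0.8, 0], 0],
  [[0, 0, 1], [-0.1, 0.8, 0], 0],
  [[0, 0, 1], [-0.1, 0.8, 0], 0],
  [[0, 0, 1], [-0.1, 0.8, 0], 0],
])

```text
t: 6.3
tool_pos: [0.6016, -0.0391, 0.2819]
tool_rot: [-0.59, 1.489, 0.59]
contact_force: [0.7, 0.3, -1.0]
opening: 0.0539
```

Call:
carry_out([
  [[0, 0, 1], [-0.1, 0.7, 0], 0],
  [[0, 0, 1], [-0.1, 0.7, 0], 0],
  [[0, 0, 1], [-0.1, 0.7, 0], 0],
  [[0, 0, 1], [-0.1, 0.7, 0], 0],
  [[0, 0, 1], [-0.1, 0.7, 0], 0],
  [[0, 0, 1], [-0.1, 0.6, 0], 0],
  [[0, 0, 0.5], [-0.1, 0.5, 0], 0],
  [[0, 0, 0], [0, 0, 0], 0],
])

```text
t: 7.1
tool_pos: [0.5829, 0.0587, 0.2725]
tool_rot: [-1.105, 1.282, 1.117]
contact_force: [-0.7, 0.4, -1.2]
opening: 0.054
```

```bash
python3 go.py .5767 .0812 .200 85.4;  python3 - <<'E'
from h import *
im,d=get_image("side"); cv2.imwrite("pics/s3.png",cv2.resize(im[100:300,150:450],None,fx=2.6,fy=2.6))
E
```

```text
shift units [-0.31  1.13 -3.63] turn units [ 0.02 -0.13  0.55] jaw yaw 82.27 F [-0.7  0.4 -1.2] q [-0.03  0.08  1.81 -0.    1.26 -1.46] t 7.1 open 0.05401328238440413
```

View pics/s3.png

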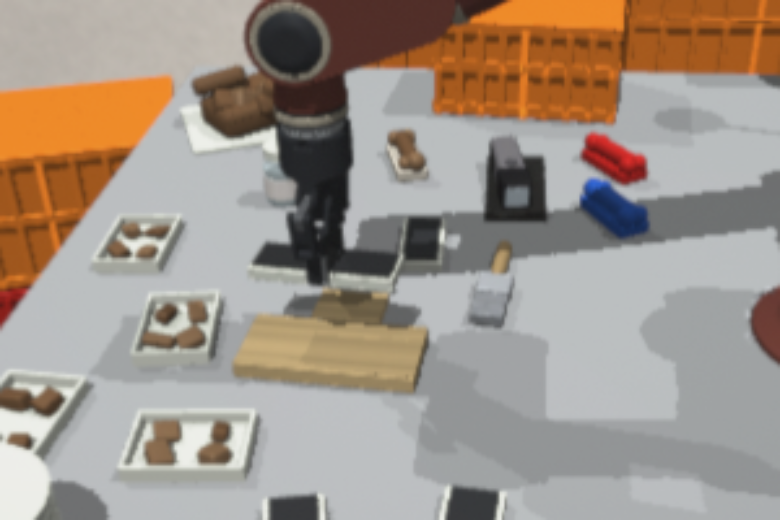

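Call:
carry_out([
  [[0, -0.1, 0.5], [-0.3, 0.9, 0], 0],
  [[0, 0, 0], [0, 0.2, -0.8], 0],
  [[0, 0, 0], [0, 0, -1], 0],
  [[0, 0, 0], [0, 0, -1], 0],
  [[0, 0, 0], [0, 0, 0], 0],
])

```text
t: 7.65
tool_pos: [0.5766, 0.0779, 0.2115]
tool_rot: [-1.142, 1.258, 1.141]
contact_force: [-0.3, -1.3, -1.9]
opening: 0.0543
```

```bash
python3 go.py .5767 .0812 .193 85.4
```

```text
shift units [ 0.01  0.16 -0.92] turn units [ 0.05 -0.04  0.13] jaw yaw 84.65 F [-0.3 -1.3 -1.9] q [ 0.01  0.15  1.85 -0.01  1.14 -1.47] t 7.65 open 0.054299303653596295
```

Call:
carry_out([
  [[0, 0, 0.13], [-0.05, 0.16, 0], 0],
  [[0, 0, 0], [0, 0, -0.4], 0],
  [[0, 0, 0], [0, 0, -0.2], 0],
  [[0, 0, 0], [0, 0, 0], 0],
])

```text
t: 8.05
tool_pos: [0.5763, 0.0801, 0.1993]
tool_rot: [-1.151, 1.253, 1.147]
contact_force: [0.1, 0.2, -2.4]
opening: 0.0547
```

```bash
python3 go.py .5757 .0812 .193 85.4
```

```text
shift units [-0.03  0.06 -0.32] turn units [ 0.06 -0.03  0.02] jaw yaw 85.28 F [ 0.1  0.2 -2.4] q [ 0.01  0.17  1.86 -0.01  1.12 -1.47] t 8.05 open 0.05465842696561451
```

Call:
carry_out([
  [[0.05, 0, 0], [0, 0.06, -0.15], 0],
  [[0, 0, 0], [0, 0, -0.15], 0],
  [[0, 0, 0], [0, 0, 0], 0],
])

```text
t: 8.35
tool_pos: [0.577, 0.0814, 0.1941]
tool_rot: [-1.148, 1.248, 1.148]
contact_force: [-0.0, 0.0, -1.6]
opening: 0.0542
```

```bash
python3 go.py .5757 .0812 .193 85.4
```

```text
shift units [-0.06 -0.01 -0.05] turn units [ 0.   -0.    0.02] jaw yaw 85.27 F [-0.   0.  -1.6] q [ 0.01  0.18  1.86 -0.    1.11 -1.48] t 8.35 open 0.05419463085019106
```

Call:
carry_out([
  [[0, 0, 0], [-0.05, 0, -0.08], 0],
  [[0, 0, 0], [0, 0, 0], 0],
])

```text
t: 8.55
tool_pos: [0.5761, 0.0814, 0.1927]
tool_rot: [-1.148, 1.247, 1.148]
contact_force: [-0.2, -0.2, -1.2]
opening: 0.0543
```

Call:
carry_out([
  [[0, 0, 0], [0, 0, 0], 0.85],
  [[0, 0, 0], [0, 0, 0], 0.85],
  [[0, 0, 0], [0, 0, 0], 0.85],
  [[0, 0, 0], [0, 0, 0], 0.85],
])

```text
t: 8.95
tool_pos: [0.5768, 0.0814, 0.1941]
tool_rot: [-1.15, 1.245, 1.146]
contact_force: [-0.8, -0.5, 1.0]
opening: 0.0723
```

Call:
carry_out([
  [[0, 0, 0], [0, 0, 0.5], 0.85],
  [[0, 0, 0], [0, 0, 1], 0.85],
  [[0, 0, 0], [0, 0, 0.5], 0.5],
  [[0, 0, 0], [0, 0, 0], 0],
  [[0, 0, 0], [0, 0, 0], 0],
  [[0, 0, 0], [0, 0, 0], 0],
])

```text
t: 9.55
tool_pos: [0.5768, 0.0814, 0.2372]
tool_rot: [-1.15, 1.244, 1.145]
contact_force: [0.6, -0.2, 0.4]
opening: 0.0142
```

```bash
python3 go.py .5757 .0812 .193 85.4;python3 - <<'E'
from h import *
im=avg("top"); cv2.imwrite("pics/t4.png",cv2.resize(im[120:240,220:380],None,fx=5,fy=5))
E
```

```text
shift units [-0.06 -0.01 -2.21] turn units [0.   0.04 0.02] jaw yaw 85.27 F [ 0.6 -0.2  0.4] q [ 0.01  0.11  1.84 -0.    1.18 -1.48] t 9.55 open 0.014198435042684674
```

View pics/t4.png

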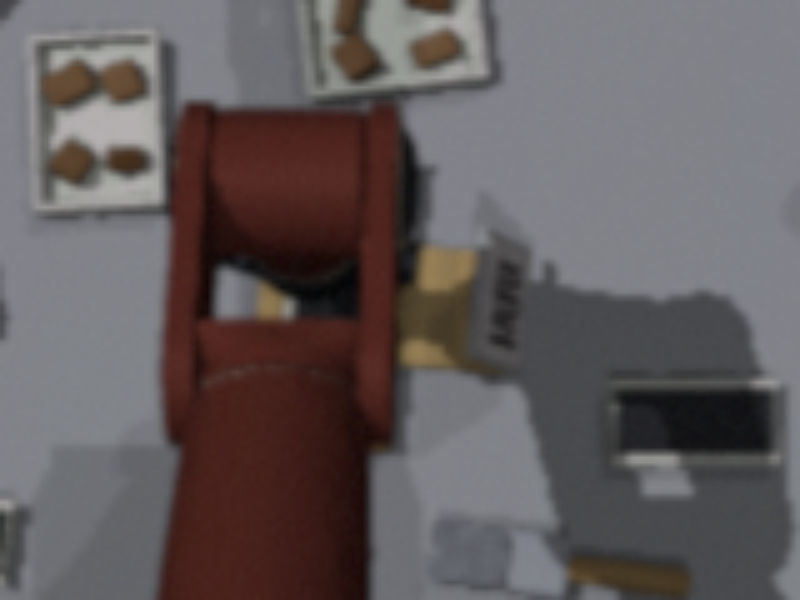

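Call:
carry_out([
  [[0, 0, 0], [0, 0, -0.5], 0],
  [[0, 0, 0], [0, 0, -0.5], 0],
  [[0, 0, 0], [0, 0, -0.2], 0],
  [[0, 0, 0], [0, 0, 0], 0],
])

```text
t: 10.1
tool_pos: [0.5768, 0.0814, 0.2114]
tool_rot: [-1.149, 1.247, 1.148]
contact_force: [-1.2, -0.7, 7.9]
opening: -0.0
```

Call:
carry_out([
  [[0, 0, 0], [0, 0, -0.2], 0],
  [[0, 0, 0], [0, 0, 0], 0],
])

```text
t: 10.3
tool_pos: [0.578, 0.0816, 0.2124]
tool_rot: [-1.148, 1.249, 1.15]
contact_force: [-0.6, 0.5, 0.3]
opening: -0.0001
```

Call:
carry_out([
  [[0, 0, 0], [0, 0, -0.2], 0],
  [[0, 0, 0], [0, 0, -0.3], 0],
  [[0, 0, 0], [0, 0, -0.3], 0],
])

```text
t: 10.6
tool_pos: [0.5807, 0.0819, 0.2113]
tool_rot: [-1.146, 1.257, 1.157]
contact_force: [-22.6, -1.6, 42.0]
opening: -0.0
```

Call:
carry_out([
  [[0, 0, 0], [0, 0, 0.2], 0],
  [[0, 0, 0], [0, 0, 0.5], 0],
  [[0, 0, 0], [0, 0, 1], 0],
  [[0, 0, 0], [0, 0, 1], 0.5],
  [[0, 0, 0], [0, 1, 0.5], 1],
  [[0, 0, 0], [-1, 1, 0], 1],
  [[0, 0, 0], [-1, 1, 0], 1],
  [[0, 0, 0], [-1, 1, 0], 1],
])

```text
t: 11.4
tool_pos: [0.52, 0.1617, 0.2742]
tool_rot: [-1.14, 1.262, 1.155]
contact_force: [0.3, 0.8, 0.6]
opening: 0.0725
```

Call:
carry_out([
  [[0, 0, -1], [-1, 1, 0], 1],
  [[0, 0, -1], [-1, 1, 0], 1],
  [[0, 0, -1], [-1, 1, 0], 1],
  [[0, 0, -1], [-1, 1, 0], 1],
  [[0, 0, -1], [-0.5, 1, 0], 1],
  [[0, 0, -1], [0, 1, 0], 1],
  [[0, 0, -1], [0, 1, 0], 1],
  [[0, 0, -1], [0, 1, 0], 1],
])

```text
t: 12.2
tool_pos: [0.4207, 0.3266, 0.2655]
tool_rot: [-0.499, 1.528, 0.525]
contact_force: [0.6, 0.1, -0.4]
opening: 0.0853
```

```bash
python3 go.py .4157 .3535 .25 -5.5;cat > top.py <<'E'
import sys
from h import *
np.set_printoptions(precision=4,suppress=True)
im=avg("top",4); np.save("top_avg.npy",im)
S=(.5767,.0812,-4.56)
its=[]
k=int(sys.argv[1]) if len(sys.argv)>1 else 0   # level of top board
L=float(sys.argv[2])
p,f=fitrect("top",im,S,L,.044,.02+.018*k); 
a=np.radians(S[2]); dx=p[:2]-S[:2]
print("board",p,round(f,2),"err along/across mm",1000*(dx@[np.cos(a),np.sin(a)]),1000*(dx@[-np.sin(a),np.cos(a)]),"yaw",p[2]-S[2])
its.append(box(p,L,.044,.02+.018*k)); its.append(box(S,.2,.096,.02))
draw("top",im,its,(220,120,380,240),5,sys.argv[3])
E
python3 top.py 1 .152 pics/t5.png
```

```text
shift units [-0.25  1.34 -0.78] turn units [-0.18 -0.17 -7.48] jaw yaw 37.39 F [ 0.6  0.1 -0.4] q [ 0.52 -0.04  1.94  0.02  1.25 -0.14] t 12.2 open 0.08526269801908284
board [ 0.5766  0.0809 -4.7302] 13.16 err along/across mm -0.1044631425383119 -0.3361881418499393 yaw -0.17022421376727692
```

View pics/t5.png

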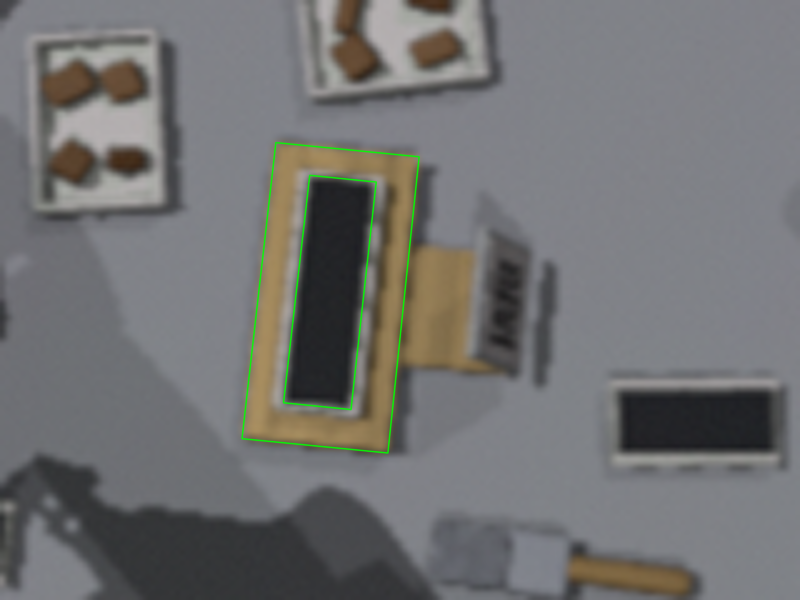

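Call:
carry_out([
  [[0, 0, -1], [-0.1, 0.6, 0], 1],
  [[0, 0, -1], [-0.1, 0.4, 0], 1],
  [[0, 0, -1], [0, 0.3, 0], 1],
  [[0, 0, -1], [0, 0, 0], 1],
  [[0, 0, -1], [0, 0, 0], 1],
  [[0, 0, -1], [0, 0, -0.5], 1],
  [[0, 0, -1], [0, 0, -0.5], 1],
  [[0, 0, -0.3], [0, 0, -0.5], 1],
])

```text
t: 13.2
tool_pos: [0.4186, 0.345, 0.2336]
tool_rot: [0.093, 1.581, -0.062]
contact_force: [0.1, -0.2, -0.2]
opening: 0.0855
```

```bash
python3 go.py .4157 .353 .172 -5.5
```

```text
shift units [-0.15  0.4  -3.08] turn units [-0.2  -0.11  0.02] jaw yaw -5.63 F [ 0.1 -0.2 -0.2] q [0.55 0.03 1.94 0.02 1.17 0.64] t 13.2 open 0.08548609069346885
```

Call:
carry_out([
  [[-0.2, -0.1, 0], [-0.15, 0.4, 0], 1],
  [[0, 0, 0], [0, 0, -0.9], 1],
  [[0, 0, 0], [0, 0, -0.9], 1],
  [[0, 0, 0], [0, 0, -0.6], 1],
  [[0, 0, 0], [0, 0, 0], 1],
])

```text
t: 13.7
tool_pos: [0.4157, 0.3513, 0.1838]
tool_rot: [0.071, 1.569, -0.079]
contact_force: [-0.4, 0.1, -0.7]
opening: 0.0854
```

```bash
python3 go.py .4157 .353 .172 -5.5
```

```text
shift units [-0.    0.09 -0.59] turn units [ 0.05  0.   -0.01] jaw yaw -5.45 F [-0.4  0.1 -0.7] q [ 0.57  0.11  1.95 -0.    1.08  0.66] t 13.7 open 0.08535007375166499
```

Call:
carry_out([
  [[0, 0, 0], [0, 0.09, -0.35], 1],
  [[0, 0, 0], [0, 0, -0.2], 1],
  [[0, 0, 0], [0, 0, 0], 1],
])

```text
t: 14.0
tool_pos: [0.4164, 0.3536, 0.1737]
tool_rot: [0.071, 1.567, -0.077]
contact_force: [0.4, -0.6, -0.6]
opening: 0.0853
```

```bash
python3 go.py .4157 .353 .172 -5.5
```

```text
shift units [-0.04 -0.03 -0.08] turn units [ 0.04  0.03 -0.02] jaw yaw -5.4 F [ 0.4 -0.6 -0.6] q [ 0.57  0.13  1.95 -0.01  1.06  0.67] t 14.0 open 0.08528878618565167
```

Call:
carry_out([
  [[0, 0, 0], [0, 0, 0], 0],
  [[0, 0, 0], [0, 0, 0], 0],
  [[0, 0, 0], [0, 0, 0], 0],
  [[0, 0, 0], [0, 0, 0], 0],
  [[0, 0, 0], [0, 0, 0], 0],
  [[0, 0, 0], [0, 0, 0], 0],
])

```text
t: 14.6
tool_pos: [0.4171, 0.3541, 0.1756]
tool_rot: [0.072, 1.564, -0.075]
contact_force: [-0.3, -1.1, -0.9]
opening: 0.054
```

```bash
python3 go.py .4157 .353 .172 -5.5
```

```text
shift units [-0.07 -0.06 -0.18] turn units [ 0.02  0.05 -0.02] jaw yaw -5.38 F [-0.3 -1.1 -0.9] q [ 0.57  0.13  1.95 -0.01  1.06  0.67] t 14.6 open 0.05403997927515909
```

Call:
carry_out([
  [[0, 0, 0], [0, 0, 0.5], 0],
  [[0, 0, 0], [0, 0, 1], 0],
  [[0, 0, 0], [0, 0, 1], 0],
  [[0, 0, 0], [0, 0, 1], 0],
  [[0, 0, 0], [0, 0, 1], 0],
  [[0, 0, 1], [0, 0, 1], 0],
  [[0, 0, 1], [0.5, -0.5, 0.5], 0],
  [[0, 0, 1], [0.5, -0.8, 0], 0],
])

```text
t: 15.4
tool_pos: [0.435, 0.3277, 0.3031]
tool_rot: [-0.176, 1.558, 0.17]
contact_force: [0.4, -0.6, -1.7]
opening: 0.0542
```

Call:
carry_out([
  [[0, 0, 1], [0.5, -0.9, 0], 0],
  [[0, 0, 1], [0.5, -0.9, 0], 0],
  [[0, 0, 1], [0.5, -0.9, 0], 0],
  [[0, 0, 1], [0.5, -0.9, 0], 0],
  [[0, 0, 1], [0.5, -0.9, 0], 0],
  [[0, 0, 1], [0.5, -0.9, 0], 0],
  [[0, 0, 1], [0.5, -0.9, 0], 0],
  [[0, 0, 1], [0.5, -0.9, 0], 0],
])

```text
t: 16.2
tool_pos: [0.5168, 0.1783, 0.31]
tool_rot: [-0.821, 1.396, 0.822]
contact_force: [0.6, -0.1, -0.8]
opening: 0.0541
```

```bash
python3 go.py .5767 .0812 .24 85.4
```

```text
shift units [ 3.   -4.86 -3.5 ] turn units [-0.09  0.09  4.34] jaw yaw 60.56 F [ 0.6 -0.1 -0.8] q [ 0.2  -0.06  1.89  0.01  1.3  -0.86] t 16.2 open 0.05406439252868853
```

Call:
carry_out([
  [[0, 0, 0.8], [0.6, -0.9, 0], 0],
  [[0, 0, 0.8], [0.6, -0.9, 0], 0],
  [[0, 0, 0.8], [0.6, -0.9, -0.5], 0],
  [[0, 0, 0.8], [0.5, -0.9, -0.8], 0],
  [[0, 0, 0.7], [0.3, -0.6, -0.8], 0],
  [[0, 0, 0.2], [0, 0, -0.5], 0],
  [[0, 0, 0], [0, 0, 0], 0],
])

```text
t: 16.9
tool_pos: [0.5713, 0.0886, 0.2618]
tool_rot: [-1.139, 1.232, 1.141]
contact_force: [-0.4, 0.2, -1.2]
opening: 0.0541
```

```bash
python3 go.py .5767 .0812 .2145 85.4
```

```text
shift units [ 0.27 -0.37 -2.37] turn units [-0.13  0.12  0.09] jaw yaw 84.86 F [-0.4  0.2 -1.2] q [ 0.02  0.07  1.84  0.01  1.21 -1.46] t 16.9 open 0.054084193759804285
```

Call:
carry_out([
  [[-0.1, 0.1, 0.1], [0.27, -0.37, 0], 0],
  [[0, 0, 0], [0, 0, -0.8], 0],
  [[0, 0, 0], [0, 0, -0.7], 0],
  [[0, 0, 0], [0, 0, 0], 0],
])

```text
t: 17.3
tool_pos: [0.5769, 0.0826, 0.2318]
tool_rot: [-1.151, 1.241, 1.149]
contact_force: [-1.1, -0.0, -1.9]
opening: 0.0541
```

```bash
python3 go.py .5767 .0812 .2145 85.4
```

```text
shift units [-0.01 -0.07 -0.86] turn units [-0.02  0.04 -0.02] jaw yaw 85.49 F [-1.1 -0.  -1.9] q [ 0.01  0.12  1.84  0.    1.17 -1.48] t 17.3 open 0.0540624799240596
```

Call:
carry_out([
  [[0, 0, 0], [0, -0.07, -0.4], 0],
  [[0, 0, 0], [0, 0, -0.25], 0],
  [[0, 0, 0], [0, 0, -0.12], 0],
  [[0, 0, 0], [0, 0, 0], 0],
])

```text
t: 17.7
tool_pos: [0.5765, 0.0817, 0.2143]
tool_rot: [-1.151, 1.241, 1.151]
contact_force: [0.7, -0.0, -0.8]
opening: 0.0542
```

```bash
python3 go.py .5767 .0812 .2145 85.4
```

```text
shift units [ 0.01 -0.03  0.01] turn units [-0.02  0.03 -0.02] jaw yaw 85.52 F [ 0.7 -0.  -0.8] q [ 0.01  0.14  1.85  0.    1.14 -1.48] t 17.7 open 0.05420157095559394
```

Call:
carry_out([
  [[0, 0, 0], [0, 0, -0.04], 0],
  [[0, 0, 0], [0, 0, 0], 0.85],
  [[0, 0, 0], [0, 0, 0], 0.85],
  [[0, 0, 0], [0, 0, 0], 0.85],
  [[0, 0, 0], [0, 0, 0.5], 0.85],
  [[0, 0, 0], [0, 0, 1], 0.85],
  [[0, 0, 0], [0, 0, 0.7], 0.6],
  [[0, 0, 0], [0, 0, 0], 0],
])

```text
t: 18.5
tool_pos: [0.5777, 0.0817, 0.2634]
tool_rot: [-1.153, 1.237, 1.147]
contact_force: [0.2, -0.6, -0.0]
opening: 0.0446
```

Call:
carry_out([
  [[0, 0, 0], [0, 0, 0], 0],
  [[0, 0, 0], [0, 0, 0], 0],
  [[0, 0, 0], [0, 0, 0], 0],
])

```text
t: 18.8
tool_pos: [0.5776, 0.0817, 0.2634]
tool_rot: [-1.153, 1.237, 1.146]
contact_force: [0.4, -0.8, 0.5]
opening: 0.0006
```

```bash
python3 go.py .5767 .0812 .231 85.4
```

```text
shift units [-0.04 -0.03 -1.62] turn units [-0.02  0.09 -0.02] jaw yaw 85.52 F [ 0.4 -0.8  0.5] q [ 0.01  0.08  1.83  0.    1.22 -1.48] t 18.8 open 0.0006310903955531187
```

Call:
carry_out([
  [[0, 0.09, 0], [0, 0, -0.8], 0],
  [[0, 0, 0], [0, 0, -0.6], 0],
  [[0, 0, 0], [0, 0, -0.2], 0],
  [[0, 0, 0], [0, 0, -0.2], 0],
])

```text
t: 19.2
tool_pos: [0.5782, 0.0818, 0.2292]
tool_rot: [-1.147, 1.249, 1.158]
contact_force: [-21.6, -1.1, 48.9]
opening: -0.0002
```

Call:
carry_out([
  [[0, 0, 0], [0, 0, -0.2], 0],
  [[0, 0, 0], [-0.02, 0, -0.2], 0],
])

```text
t: 19.4
tool_pos: [0.5791, 0.082, 0.2293]
tool_rot: [-1.146, 1.254, 1.162]
contact_force: [-12.3, -2.0, 24.4]
opening: 0.0
```

Call:
carry_out([
  [[0, 0, 0], [0, 0, 0.2], 0],
  [[0, 0, 0], [0, 0, 0.8], 0],
  [[0, 0, 0], [0, 0, 1], 0.5],
  [[0, 0, -1], [0, -0.5, 1], 1],
  [[0, 0, -1], [-0.2, -1, 0], 1],
  [[0, 0, -1], [-0.3, -1, 0], 1],
  [[0, 0, -1], [-0.3, -1, 0], 1],
  [[0, 0, -1], [-0.3, -1, 0], 1],
])

```text
t: 20.2
tool_pos: [0.556, -0.0086, 0.291]
tool_rot: [-0.751, 1.44, 0.777]
contact_force: [0.2, -1.0, 0.0]
opening: 0.085
```

Call:
carry_out([
  [[0, 0, -1], [-0.3, -1, 0], 1],
  [[0, 0, -1], [-0.3, -1, 0], 1],
  [[0, 0, -1], [-0.3, -1, 0], 1],
  [[0, 0, -1], [-0.3, -1, 0], 1],
  [[0, 0, -1], [-0.3, -1, 0], 1],
  [[0, 0, -1], [-0.3, -1, 0], 1],
  [[0, 0, -1], [-0.3, -1, 0], 1],
  [[0, 0, 0], [0, 0, 0], 1],
])

```text
t: 21.0
tool_pos: [0.5102, -0.1556, 0.2892]
tool_rot: [-0.177, 1.567, 0.209]
contact_force: [-1.1, -0.2, 0.5]
opening: 0.0855
```

```bash
python3 go.py .4975 -.1618 .175 1.36; python3 top.py 2 .128 pics/t6.png
```

```text
shift units [-0.64 -0.31 -5.71] turn units [-0.2  -0.05 -2.22] jaw yaw 14.09 F [-1.1 -0.2  0.5] q [-0.44 -0.06  1.93  0.01  1.29 -0.69] t 21.0 open 0.08550652297515117
board [ 0.5782  0.0815 -4.6699] 14.53 err along/across mm 1.4633042296373504 0.4207978971428267 yaw -0.10985867973358143
```

View pics/t6.png

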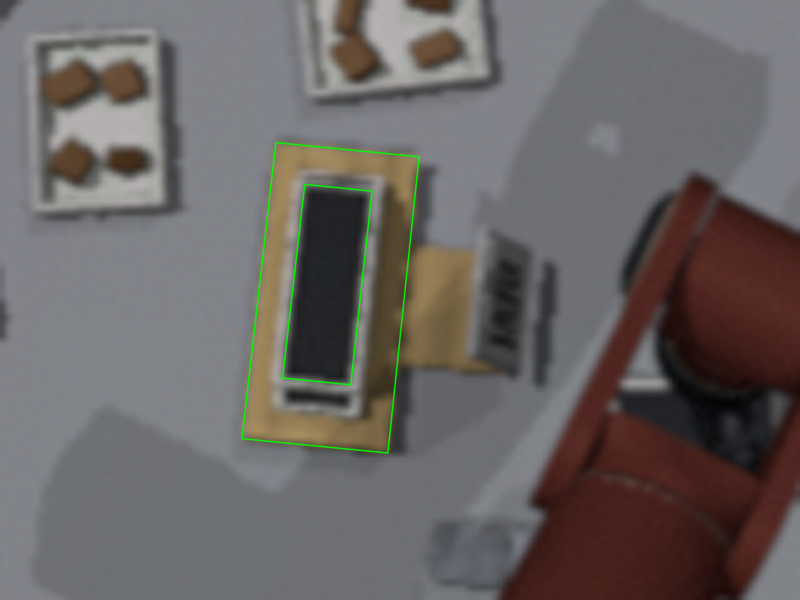

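Call:
carry_out([
  [[-0.2, 0, -1], [-0.5, -0.2, 0], 1],
  [[0, 0, -1], [-0.1, -0.1, -0.9], 1],
  [[0, 0, -0.2], [0, 0, -0.9], 1],
  [[0, 0, 0], [0, 0, -0.9], 1],
  [[0, 0, 0], [0, 0, -0.8], 1],
  [[0, 0, 0], [0, 0, -0.7], 1],
  [[0, 0, 0], [0, 0, 0], 1],
])

```text
t: 21.9
tool_pos: [0.5006, -0.1533, 0.2035]
tool_rot: [-0.028, 1.573, 0.03]
contact_force: [0.3, 0.3, -0.5]
opening: 0.0855
```

```bash
python3 go.py .4975 -.1618 .173 1.36
```

```text
shift units [-0.16 -0.43 -1.53] turn units [-0.01 -0.03 -0.13] jaw yaw 2.11 F [ 0.3  0.3 -0.5] q [-0.44  0.03  2.   -0.    1.12 -0.48] t 21.9 open 0.08549466332273212
```

Call:
carry_out([
  [[0, 0, -0.13], [-0.16, -0.43, -0.4], 1],
  [[0, 0, 0], [0, 0, -0.6], 1],
  [[0, 0, 0], [0, 0, -0.3], 1],
  [[0, 0, 0], [0, 0, 0], 1],
])

```text
t: 22.3
tool_pos: [0.4982, -0.1625, 0.177]
tool_rot: [-0.019, 1.571, 0.019]
contact_force: [-0.7, 0.4, 0.5]
opening: 0.0853
```

```bash
python3 go.py .4975 -.1618 .173 1.36
```

```text
shift units [-0.03  0.03 -0.2 ] turn units [ 0. -0. -0.] jaw yaw 1.39 F [-0.7  0.4  0.5] q [-0.46  0.08  2.   -0.    1.06 -0.48] t 22.3 open 0.08529326086265938
```

Call:
carry_out([
  [[0, 0, 0], [-0.03, 0.03, -0.22], 1],
  [[0, 0, 0], [0, 0, 0], 0],
  [[0, 0, 0], [0, 0, 0], 0],
  [[0, 0, 0], [0, 0, 0], 0],
  [[0, 0, 0], [0, 0, 0], 0],
  [[0, 0, 0], [0, 0, 0], 0],
  [[0, 0, 0], [0, 0, 0], 0],
])

```text
t: 23.0
tool_pos: [0.4983, -0.1622, 0.1738]
tool_rot: [-0.02, 1.568, 0.018]
contact_force: [-0.7, 0.1, -1.5]
opening: 0.0541
```

Call:
carry_out([
  [[0, 0, 0], [0, 0, 0.5], 0],
  [[0, 0, 0], [0, 0, 1], 0],
  [[0, 0, 0], [0, 0, 1], 0],
  [[0, 0, 0], [0, 0, 1], 0],
  [[0, 0, 0], [0, 0, 1], 0],
  [[0, 0, 1], [0, 0, 1], 0],
  [[0, 0, 1], [0.2, 0.6, 1], 0],
  [[0, 0, 1], [0.3, 0.9, 0], 0],
])

```text
t: 23.8
tool_pos: [0.5064, -0.132, 0.312]
tool_rot: [-0.263, 1.555, 0.258]
contact_force: [1.3, 0.5, -0.9]
opening: 0.0547
```

Call:
carry_out([
  [[0, 0, 1], [0.3, 0.9, 0], 0],
  [[0, 0, 1], [0.3, 0.9, 0], 0],
  [[0, 0, 1], [0.3, 0.9, 0], 0],
  [[0, 0, 1], [0.3, 0.9, 0], 0],
  [[0, 0, 1], [0.3, 0.9, 0], 0],
  [[0, 0, 1], [0.3, 0.9, 0], 0],
  [[0, 0, 1], [0.3, 0.9, 0], 0],
  [[0, 0, 1], [0.3, 0.9, 0], 0],
])

```text
t: 24.6
tool_pos: [0.5552, 0.0177, 0.3197]
tool_rot: [-0.909, 1.365, 0.899]
contact_force: [0.5, 0.0, -0.9]
opening: 0.0544
```

```bash
python3 go.py .5767 .0812 .2345 85.4
```

```text
shift units [ 1.08  3.17 -4.26] turn units [-0.02  0.11  3.25] jaw yaw 66.76 F [ 0.5  0.  -0.9] q [-0.1  -0.05  1.86  0.    1.32 -1.27] t 24.6 open 0.054394894832946926
```

Call:
carry_out([
  [[0, 0, 0.8], [0.3, 0.8, 0], 0],
  [[0, 0, 0.8], [0.3, 0.8, -0.5], 0],
  [[0, 0, 0.8], [0.2, 0.8, -0.8], 0],
  [[0, 0, 0.7], [0.2, 0.5, -0.8], 0],
  [[0, 0, 0], [0, 0, -0.8], 0],
  [[0, 0, 0], [0, 0, -0.5], 0],
  [[0, 0, 0], [0, 0, 0], 0],
])

```text
t: 25.3
tool_pos: [0.5757, 0.08, 0.254]
tool_rot: [-1.153, 1.232, 1.141]
contact_force: [-0.5, -0.5, -1.2]
opening: 0.0545
```

```bash
python3 go.py .5767 .0812 .2305 85.4
```

```text
shift units [ 0.05  0.06 -1.17] turn units [-0.04  0.15  0.01] jaw yaw 85.37 F [-0.5 -0.5 -1.2] q [ 0.01  0.09  1.84  0.    1.2  -1.48] t 25.3 open 0.05450173126815738
```

Call:
carry_out([
  [[0, 0.15, 0], [0.02, 0.06, -0.4], 0],
  [[0, 0, 0], [0, 0, -0.4], 0],
  [[0, 0, 0], [0, 0, -0.2], 0],
  [[0, 0, 0], [0, 0, 0], 0],
])

```text
t: 25.7
tool_pos: [0.5765, 0.0797, 0.2338]
tool_rot: [-1.144, 1.245, 1.148]
contact_force: [-0.8, -0.4, -1.6]
opening: 0.0541
```

```bash
python3 go.py .5767 .0812 .2305 85.4
```

```text
shift units [ 0.01  0.08 -0.16] turn units [-0.04  0.01  0.04] jaw yaw 85.15 F [-0.8 -0.4 -1.6] q [ 0.01  0.12  1.85  0.    1.18 -1.48] t 25.7 open 0.054094202919693815
```

Call:
carry_out([
  [[0, 0, 0.04], [0, 0.08, -0.16], 0],
  [[0, 0, 0], [0, 0, -0.04], 0],
  [[0, 0, 0], [0, 0, 0], 0.85],
  [[0, 0, 0], [0, 0, 0], 0.85],
  [[0, 0, 0], [0, 0, 0], 0.85],
  [[0, 0, 0], [0, 0, 0.5], 0.85],
  [[0, 0, 0], [0, 0, 1], 0.85],
  [[0, 0, 0], [0, 0, 0.7], 0.6],
])

```text
t: 26.5
tool_pos: [0.5766, 0.0813, 0.2759]
tool_rot: [-1.147, 1.243, 1.151]
contact_force: [0.2, -0.7, 0.5]
opening: 0.06
```

Call:
carry_out([
  [[0, 0, 0], [0, 0, 0], 0],
  [[0, 0, 0], [0, 0, 0], 0],
  [[0, 0, 0], [0, 0, 0], 0],
  [[0, 0, 0], [0, 0, 0], 0],
])

```text
t: 26.9
tool_pos: [0.5774, 0.0813, 0.2791]
tool_rot: [-1.149, 1.239, 1.148]
contact_force: [0.3, -0.2, -0.2]
opening: 0.0007
```

```bash
python3 go.py .5767 .0812 .249 85.4
```

```text
shift units [-0.03 -0.01 -1.5 ] turn units [-0.04  0.06  0.  ] jaw yaw 85.39 F [ 0.3 -0.2 -0.2] q [ 0.01  0.06  1.82  0.    1.25 -1.48] t 26.9 open 0.000659867302364255
```

Call:
carry_out([
  [[0, 0.06, 0], [0, 0, -0.8], 0],
  [[0, 0, 0], [0, 0, -0.5], 0],
  [[0, 0, 0], [0, 0, -0.15], 0],
  [[0, 0, 0], [-0.03, 0, -0.2], 0],
])

```text
t: 27.3
tool_pos: [0.5774, 0.0814, 0.2473]
tool_rot: [-1.145, 1.247, 1.155]
contact_force: [-16.7, -0.4, 44.5]
opening: 0.0001
```

Call:
carry_out([
  [[0, 0, 0], [-0.04, 0, -0.2], 0],
  [[0, 0, 0], [-0.04, 0, -0.2], 0],
])

```text
t: 27.5
tool_pos: [0.5776, 0.0815, 0.2473]
tool_rot: [-1.146, 1.248, 1.156]
contact_force: [-10.1, -0.3, 21.5]
opening: 0.0001
```

Call:
carry_out([
  [[0, 0, 0], [0, 0, 0.2], 0],
  [[0, 0, 0], [0, 0, 0.8], 0],
  [[0, 0, 0], [0, 0, 1], 0.5],
  [[0, 0, -1], [0, 0.5, 0.5], 1],
  [[0, 0, -1], [0, 1, 0], 1],
  [[0, 0, -1], [0, 1, 0], 1],
  [[0, 0, -1], [0, 1, 0], 1],
  [[0, 0, -1], [0, 1, 0], 1],
])

```text
t: 28.3
tool_pos: [0.5774, 0.1721, 0.3003]
tool_rot: [-0.747, 1.438, 0.761]
contact_force: [-0.2, 0.3, 1.3]
opening: 0.0848
```

Call:
carry_out([
  [[0, 0, -1], [0, 1, 0], 1],
  [[0, 0, -1], [0, 1, 0], 1],
  [[0, 0, -1], [0, 1, 0], 1],
  [[0, 0, -1], [0, 1, 0], 1],
  [[0, 0, -1], [0, 1, 0], 1],
  [[0, 0, -1], [0, 1, 0], 1],
  [[0, 0, -1], [0, 1, 0], 1],
  [[0, 0, -1], [0, 1, 0], 1],
])

```text
t: 29.1
tool_pos: [0.5763, 0.3386, 0.2993]
tool_rot: [-0.097, 1.571, 0.111]
contact_force: [-0.1, -0.9, -0.0]
opening: 0.0855
```

```bash
python3 go.py .5675 .3506 .175 11.1; python3 top.py 3 .104 pics/t7.png
```

```text
shift units [-0.44  0.6  -6.21] turn units [-0.08 -0.04  0.61] jaw yaw 7.58 F [-0.1 -0.9 -0. ] q [0.42 0.23 1.59 0.01 1.31 0.28] t 29.1 open 0.0854917303173586
board [ 0.5758  0.0824 -5.4198] 28.78 err along/across mm -0.9563900289246305 1.0849204784203246 yaw -0.8598448783372836
```

View pics/t7.png

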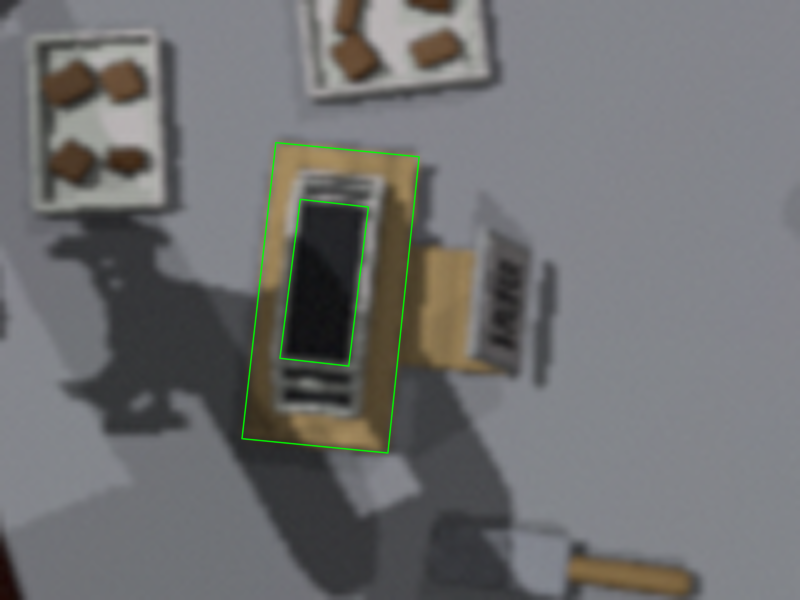

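Call:
carry_out([
  [[-0.1, 0, 0.6], [-0.4, 0.3, -0.5], 1],
  [[0, 0, 0], [0, 0.2, -0.9], 1],
  [[0, 0, 0], [0, 0, -0.9], 1],
  [[0, 0, 0], [0, 0, -0.9], 1],
  [[0, 0, 0], [0, 0, -0.9], 1],
  [[0, 0, 0], [0, 0, -0.6], 1],
  [[0, 0, 0], [0, 0, 0], 1],
])

```text
t: 30.0
tool_pos: [0.5686, 0.342, 0.1961]
tool_rot: [-0.158, 1.573, 0.15]
contact_force: [-0.3, -0.1, -0.7]
opening: 0.0855
```

```bash
python3 go.py .5675 .3506 .173 11.1
```

```text
shift units [-0.05  0.43 -1.15] turn units [ 0.06 -0.07 -0.02] jaw yaw 11.23 F [-0.3 -0.1 -0.7] q [ 0.43  0.34  1.65 -0.    1.16  0.23] t 30.0 open 0.08554507912678247
```

Call:
carry_out([
  [[0, 0, 0], [-0.05, 0.43, -0.2], 1],
  [[0, 0, 0], [0, 0, -0.5], 1],
  [[0, 0, 0], [0, 0, -0.2], 1],
  [[0, 0, 0], [0, 0, 0], 1],
])

```text
t: 30.4
tool_pos: [0.5684, 0.3513, 0.1776]
tool_rot: [-0.157, 1.571, 0.15]
contact_force: [-0.4, -0.3, 1.0]
opening: 0.0856
```

```bash
python3 go.py .5675 .3506 .173 11.1
```

```text
shift units [-0.04 -0.03 -0.23] turn units [ 0.05 -0.05 -0.02] jaw yaw 11.19 F [-0.4 -0.3  1. ] q [ 0.44  0.38  1.64 -0.    1.13  0.25] t 30.4 open 0.0856011895405867
```

Call:
carry_out([
  [[0, 0, 0], [-0.04, -0.03, -0.25], 1],
  [[0, 0, 0], [0, 0, 0], 0],
  [[0, 0, 0], [0, 0, 0], 0],
  [[0, 0, 0], [0, 0, 0], 0],
  [[0, 0, 0], [0, 0, 0], 0],
  [[0, 0, 0], [0, 0, 0], 0],
  [[0, 0, 0], [0, 0, 0], 0],
])

```text
t: 31.1
tool_pos: [0.5683, 0.351, 0.1746]
tool_rot: [-0.156, 1.567, 0.151]
contact_force: [-0.3, -0.6, -1.1]
opening: 0.0544
```

Call:
carry_out([
  [[0, 0, 0], [0, 0, 0.5], 0],
  [[0, 0, 0], [0, 0, 1], 0],
  [[0, 0, 0], [0, 0, 1], 0],
  [[0, 0, 0], [0, 0, 1], 0],
  [[0, 0, 0], [0, 0, 1], 0],
  [[0, 0, 1], [0, 0, 1], 0],
  [[0, 0, 1], [0, -0.6, 1], 0],
  [[0, 0, 1], [0, -1, 0.5], 0],
])

```text
t: 31.9
tool_pos: [0.5659, 0.319, 0.3206]
tool_rot: [-0.404, 1.539, 0.394]
contact_force: [-0.4, -0.6, -0.2]
opening: 0.0543
```

Call:
carry_out([
  [[0, 0, 1], [0, -1, 0], 0],
  [[0, 0, 1], [0, -1, 0], 0],
  [[0, 0, 1], [0, -1, 0], 0],
  [[0, 0, 1], [0, -1, 0], 0],
  [[0, 0, 1], [0, -1, 0], 0],
  [[0, 0, 1], [0, -1, 0], 0],
  [[0, 0, 1], [0, -1, 0], 0],
  [[0, 0, 1], [0, -1, 0], 0],
])

```text
t: 32.7
tool_pos: [0.5652, 0.1536, 0.3309]
tool_rot: [-1.045, 1.298, 1.035]
contact_force: [0.3, -0.4, -1.2]
opening: 0.0542
```

```bash
python3 go.py .5767 .0812 .248 85.4
```

```text
shift units [ 0.57 -3.62 -4.15] turn units [-0.02  0.11  1.45] jaw yaw 77.09 F [ 0.3 -0.4 -1.2] q [ 0.14  0.01  1.78 -0.    1.34 -1.21] t 32.7 open 0.05416751259371596
```

Call:
carry_out([
  [[0, 0, 0.7], [0.2, -1, 0], 0],
  [[0, 0, 0.7], [0.2, -0.9, -0.3], 0],
  [[0, 0, 0], [0.1, -0.8, -0.8], 0],
  [[0, 0, 0], [0, -0.6, -0.8], 0],
  [[0, 0, 0], [0, 0, -0.8], 0],
  [[0, 0, 0], [0, 0, -0.5], 0],
  [[0, 0, 0], [0, 0, 0], 0],
])

```text
t: 33.4
tool_pos: [0.5745, 0.0834, 0.2677]
tool_rot: [-1.154, 1.232, 1.14]
contact_force: [0.7, 0.1, -1.8]
opening: 0.054
```

```bash
python3 go.py .5767 .0812 .249 85.4
```

```text
shift units [ 0.11 -0.11 -0.94] turn units [-0.03  0.15  0.  ] jaw yaw 85.39 F [ 0.7  0.1 -1.8] q [ 0.02  0.07  1.84  0.    1.22 -1.48] t 33.4 open 0.05396670629783503
```

Call:
carry_out([
  [[0, 0.15, 0], [0.11, -0.11, -0.2], 0],
  [[0, 0, 0], [0, 0, -0.3], 0],
  [[0, 0, 0], [0, 0, -0.2], 0],
  [[0, 0, 0], [0, 0, 0], 0],
])

```text
t: 33.8
tool_pos: [0.5773, 0.0828, 0.2533]
tool_rot: [-1.149, 1.242, 1.153]
contact_force: [0.1, 0.5, -0.4]
opening: 0.0538
```

```bash
python3 go.py .5767 .0812 .249 85.4
```

```text
shift units [-0.03 -0.08 -0.21] turn units [-0.04  0.   -0.02] jaw yaw 85.53 F [ 0.1  0.5 -0.4] q [ 0.01  0.1   1.83  0.    1.21 -1.48] t 33.8 open 0.0537884653147309
```

Call:
carry_out([
  [[0, 0, 0], [-0.03, -0.08, -0.18], 0],
  [[0, 0, 0], [0, 0, -0.06], 0],
  [[0, 0, 0], [0, 0, 0], 0.85],
  [[0, 0, 0], [0, 0, 0], 0.85],
  [[0, 0, 0], [0, 0, 0], 0.85],
  [[0, 0, 0], [0, 0, 0.5], 0.85],
  [[0, 0, 0], [0, 0, 1], 0.85],
  [[0, 0, 0], [0, 0, 0.7], 0.6],
])

```text
t: 34.6
tool_pos: [0.5765, 0.0812, 0.2942]
tool_rot: [-1.149, 1.243, 1.154]
contact_force: [0.8, -0.5, 1.0]
opening: 0.0599
```

Call:
carry_out([
  [[0, 0, 0], [0, 0, 0], 0],
  [[0, 0, 0], [0, 0, 0], 0],
  [[0, 0, 0], [0, 0, 0], 0],
  [[0, 0, 0], [0, 0, 0], 0],
])

```text
t: 35.0
tool_pos: [0.5772, 0.0813, 0.2975]
tool_rot: [-1.151, 1.239, 1.15]
contact_force: [0.6, 0.3, -1.2]
opening: 0.0005
```

```bash
python3 go.py .5767 .0812 .267 85.4
```

```text
shift units [-0.03 -0.   -1.52] turn units [-0.04  0.05 -0.03] jaw yaw 85.55 F [ 0.6  0.3 -1.2] q [ 0.01  0.04  1.81  0.    1.29 -1.48] t 35.0 open 0.000474664792572678
```

Call:
carry_out([
  [[0, 0.06, 0], [0, 0, -0.8], 0],
  [[0, 0, 0], [0, 0, -0.5], 0],
  [[0, 0, 0], [0, 0, -0.15], 0],
  [[0, 0, 0], [-0.03, 0, -0.2], 0],
])

```text
t: 35.4
tool_pos: [0.5771, 0.0813, 0.2652]
tool_rot: [-1.147, 1.246, 1.157]
contact_force: [-16.0, -1.7, 43.6]
opening: -0.0
```

Call:
carry_out([
  [[0, 0, 0], [-0.05, 0, -0.2], 0],
  [[0, 0, 0], [-0.05, 0, -0.2], 0],
])

```text
t: 35.6
tool_pos: [0.5769, 0.0814, 0.2654]
tool_rot: [-1.148, 1.246, 1.157]
contact_force: [-8.7, -1.6, 20.3]
opening: 0.0001
```

Call:
carry_out([
  [[0, 0, 0], [0, 0, 0.2], 0],
  [[0, 0, 0], [0, 0, 0.8], 0],
  [[0, 0, 0], [0, 0, 1], 0.5],
  [[0, 0, -1], [-0.5, -0.8, 0.5], 1],
  [[0, 0, -1], [-0.5, -1, 0], 1],
  [[0, 0, -1], [-0.5, -1, 0], 1],
  [[0, 0, -1], [-0.5, -1, 0], 1],
  [[0, 0, -1], [-0.5, -1, 0], 1],
])

```text
t: 36.4
tool_pos: [0.5257, -0.0154, 0.3188]
tool_rot: [-0.758, 1.432, 0.769]
contact_force: [-0.0, 0.1, 0.3]
opening: 0.0848
```

Call:
carry_out([
  [[0, 0, -1], [-0.5, -1, 0], 1],
  [[0, 0, -1], [-0.5, -1, 0], 1],
  [[0, 0, -1], [-0.5, -1, 0], 1],
  [[0, 0, -1], [-0.5, -1, 0], 1],
  [[0, 0, -1], [-0.5, -1, 0], 1],
  [[0, 0, 0], [0, 0, 0], 1],
])

```text
t: 37.0
tool_pos: [0.4721, -0.1205, 0.3194]
tool_rot: [-0.351, 1.54, 0.362]
contact_force: [0.5, -0.2, -0.5]
opening: 0.0856
```

```bash
python3 go.py .39 -.345 .21 9; python3 top.py 4 .08 pics/t8.png; python3 - <<'E'
from h import *
im=np.load("top_avg.npy"); cv2.imwrite("pics/t8b.png",cv2.resize(im[160:310,320:480],None,fx=4,fy=4,interpolation=cv2.INTER_CUBIC))
E
```

```text
shift units [ -4.1  -11.22  -5.47] turn units [-0.07  0.01 -2.98] jaw yaw 26.05 F [ 0.5 -0.2 -0.5] q [-0.4  -0.22  2.01  0.01  1.35 -0.86] t 37.0 open 0.08564066681159806
board [ 0.5778  0.0815 -4.5575] 18.11 err along/across mm 1.0382669639160593 0.41970055238706133 yaw 0.0025301437204694466
```

View pics/t8.png

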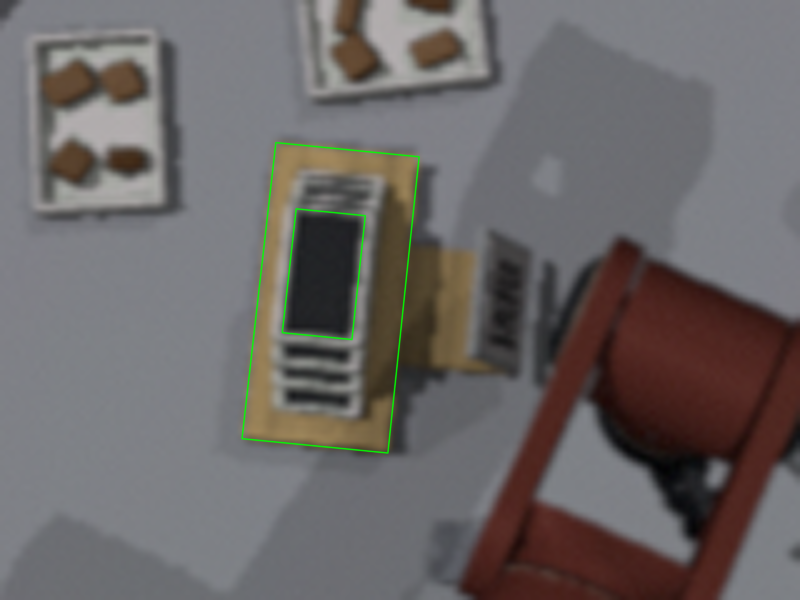

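View pics/t8b.png

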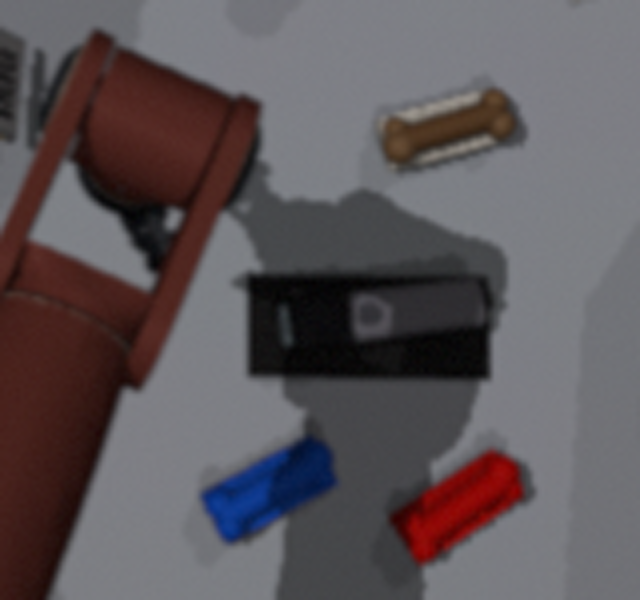

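```bash
cat > scan.py <<'E'
from h import *
np.set_printoptions(precision=4,suppress=True)
im0=np.load("top0.npz")['im']
print("mat",fitrect("top",im0,(.382,-.338,90),.2,.085,.004,margin=.005))
def cloud(z0,z1,c,r,k=4):
    ds=np.median([get_image("top")[1] for _ in range(k)],0)
    P=dw("top",ds,np.argwhere(ds>-1)[:,::-1]); m=(P[:,2]>z0)&(P[:,2]<z1)&(np.abs(P[:,:2]-c).max(1)<r); return P[m]
def fit(P,nm):
    c=P[:,:2].mean(0); w,V=np.linalg.eigh(np.cov((P[:,:2]-c).T)); r=cv2.minAreaRect((P[:,:2]*1000).astype(np.float32))
    print(nm,len(P),c,np.sqrt(12*w)*1000,np.degrees(np.arctan2(V[1,1],V[0,1]))%180,np.round(r[0],1),np.round(r[1],1),round(r[2],1),"z",np.median(P[:,2]))
fit(cloud(.03,.06,(.39,-.345),.13),"scanner"); fit(cloud(.008,.06,(.543,-.40),.1),"bone")
for q in ("scanner","scanner_window"):
    for r in tip_of("top",q)[:2]: print(q,round(r['p'],2),np.round(r['centre'],1),onz("top",[r['centre']],.044)[0],onz("top",[r['centre']],.024)[0])
r=masks_of("top","scanner")[0]; print(r['centre'],rect("top",r['region'],.04))
E
python3 scan.py
```

```text
mat (array([ 0.3792, -0.3379, 90.2533]), np.float64(22.6916156940127))
scanner 795 [ 0.3713 -0.3424] [163.9212 189.4337] 132.88505048228626 [ 389.7 -349.1] [257.4 194.3] 1.1 z 0.04377733162972297
bone 462 [ 0.5412 -0.3976] [ 47.6106 108.0088] 106.67172061211339 [ 546.7 -393.3] [104.9 105.1] 50.3 z 0.0358200954770761
scanner 0.9 [413.3 241.3] [ 0.3766 -0.3345  0.044 ] [ 0.3778 -0.3386  0.024 ]
scanner_window 0.81 [392.3 241.2] [ 0.3757 -0.2673  0.044 ] [ 0.3768 -0.2705  0.024 ]
[414.1, 236.8] (array([ 0.3893, -0.3455]), array([164.0535,  40.1689]), np.float64(98.36299011923094), (389.3746032714844, -347.6877136230469), (42.36212158203125, 168.94664001464844), 7.993131160736084)
```

```bash
cat > scan2.py <<'E'
exec(open("scan.py").read().split("fit(cloud")[0])
P=cloud(.034,.054,(.39,-.345),.13); P=P[(P[:,0]>.335)&(P[:,0]<.44)]
for _ in range(2): fit(P,"scanner")
c=P[:,:2].mean(0); w,V=np.linalg.eigh(np.cov((P[:,:2]-c).T)); a=V[:,1]*np.sign(V[1,1]); u=(P[:,:2]-c)@a; v=(P[:,:2]-c)@[-a[1],a[0]]
print("u",np.percentile(u,[0,1,50,99,100]),"v",np.percentile(v,[0,1,50,99,100]))
mid=c+a*(u.min()+u.max())/2+np.array([-a[1],a[0]])*(v.min()+v.max())/2; yw=np.degrees(np.arctan2(a[1],a[0])); print("mid",mid,yw)
im=avg("top",3)
draw("top",im,[box((*mid,yw),.16,.04,.044),box((.3792,-.3379,90.25),.2,.085,.004),np.array([[*(mid+a*.08),.024]])],(370,215,460,270),8,"pics/sc.png")
E
python3 scan2.py
```

```text
mat (array([ 0.3792, -0.3379, 90.2533]), np.float64(22.6916156940127))
scanner 636 [ 0.3889 -0.3426] [ 40.843  160.4108] 98.65149196179141 [ 389.8 -344.8] [ 42.4 160.5] 8.9 z 0.04437630158679973
scanner 636 [ 0.3889 -0.3426] [ 40.843  160.4108] 98.65149196179141 [ 389.8 -344.8] [ 42.4 160.5] 8.9 z 0.04437630158679973
u [-0.0825 -0.079   0.0001  0.0765  0.0779] v [-0.0215 -0.0202  0.0001  0.02    0.021 ]
mid [ 0.3895 -0.3448] 98.65149196179141
```

View pics/sc.png

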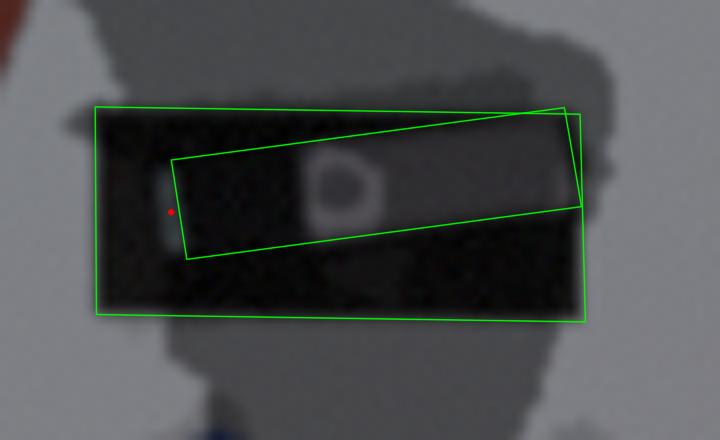

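Call:
carry_out([
  [[0, 0, -1], [-0.4, -1, 0], 1],
  [[0, 0, -1], [-0.4, -1, 0], 1],
  [[0, 0, -1], [-0.4, -1, 0], 1],
  [[0, 0, 0], [-0.4, -1, 0], 1],
  [[0, 0, 0], [-0.4, -1, 0], 1],
  [[0, 0, 0], [-0.4, -1, 0], 1],
  [[0, 0, 0], [-0.4, -1, 0], 1],
  [[0, 0, 0], [-0.4, -1, 0], 1],
])

```text
t: 38.9
tool_pos: [0.4067, -0.2828, 0.3197]
tool_rot: [-0.113, 1.563, 0.123]
contact_force: [-0.9, -0.4, -0.1]
opening: 0.0853
```

Call:
carry_out([
  [[0, 0, 0], [-0.4, -1, 0], 1],
  [[0, 0, 0], [-0.3, -1, -0.5], 1],
  [[0, 0, 0], [-0.1, -0.6, -0.8], 1],
  [[0, 0, 0], [0, 0, -0.8], 1],
  [[0, 0, 0], [0, 0, -0.8], 1],
  [[0, 0, 0], [0, 0, -0.6], 1],
  [[0, 0, 0], [0, 0, 0], 1],
])

```text
t: 39.6
tool_pos: [0.3886, -0.3404, 0.2489]
tool_rot: [-0.112, 1.561, 0.116]
contact_force: [0.2, 0.1, -0.7]
opening: 0.0852
```

```bash
python3 go.py .3885 -.342 .178 8.65
```

```text
shift units [-0.   -0.08 -3.55] turn units [-0.03  0.06  0.06] jaw yaw 8.32 F [ 0.2  0.1 -0.7] q [-0.86 -0.06  1.99  0.01  1.2  -1.01] t 39.6 open 0.08519400486980272
```

Call:
carry_out([
  [[0, 0.05, 0.06], [0, -0.08, -0.7], 1],
  [[0, 0, 0], [0, 0, -0.7], 1],
  [[0, 0, 0], [0, 0, -0.6], 1],
  [[0, 0, 0], [0, 0, 0], 1],
])

```text
t: 40.0
tool_pos: [0.3891, -0.3421, 0.207]
tool_rot: [-0.119, 1.565, 0.121]
contact_force: [-0.2, 0.1, -0.3]
opening: 0.0856
```

```bash
python3 go.py .3885 -.342 .178 8.65; python3 - <<'E'
from h import *
im,d=get_image("side"); cv2.imwrite("pics/s9.png",cv2.resize(im[100:220,270:430],None,fx=5,fy=5))
im,d=get_image("top"); cv2.imwrite("pics/t9.png",cv2.resize(im[180:300,340:500],None,fx=5,fy=5))
E
```

```text
shift units [-0.03  0.   -1.45] turn units [-0.01  0.02 -0.02] jaw yaw 8.74 F [-0.2  0.1 -0.3] q [-0.87  0.01  2.01  0.    1.12 -1.02] t 40.0 open 0.08559239269372143
```

View pics/s9.png

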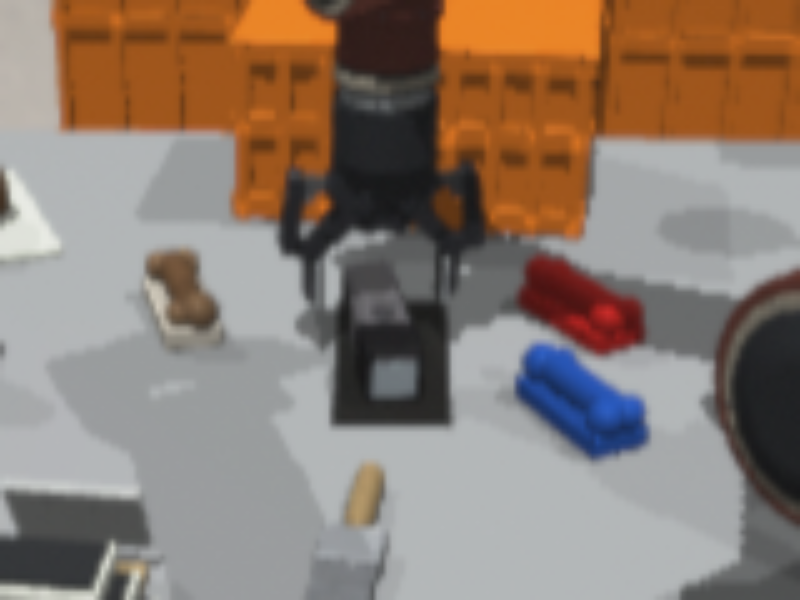

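View pics/t9.png

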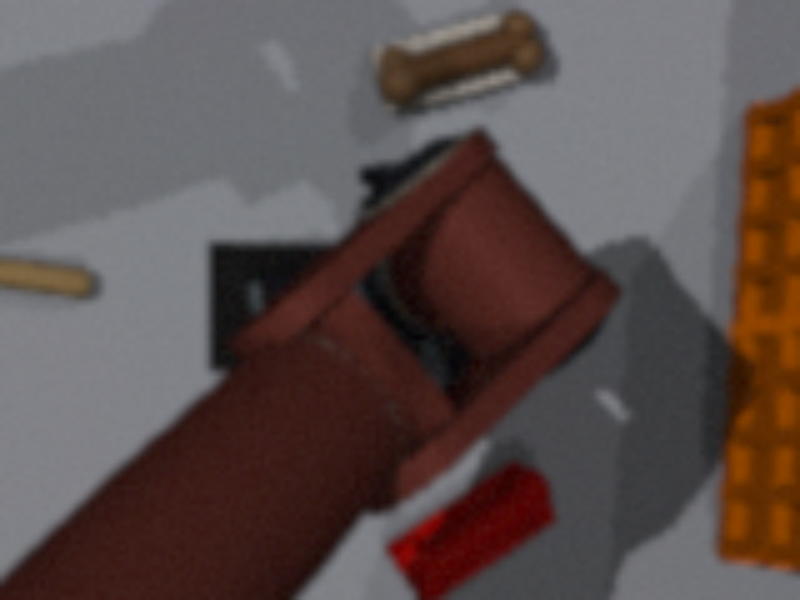

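Call:
carry_out([
  [[0, 0, 0], [-0.03, 0, -0.6], 1],
  [[0, 0, 0], [0, 0, -0.5], 1],
  [[0, 0, 0], [0, 0, -0.2], 1],
  [[0, 0, 0], [0, 0, 0], 1],
])

```text
t: 40.5
tool_pos: [0.3895, -0.3432, 0.182]
tool_rot: [-0.122, 1.562, 0.117]
contact_force: [0.0, 0.2, 0.1]
opening: 0.0853
```

```bash
python3 go.py .3885 -.342 .178 8.65
```

```text
shift units [-0.05  0.06 -0.2 ] turn units [ 0.03  0.06 -0.02] jaw yaw 8.75 F [0.  0.2 0.1] q [-0.87  0.05  2.01  0.    1.07 -1.02] t 40.5 open 0.08534814616462415
```

Call:
carry_out([
  [[0, 0.05, 0], [-0.05, 0.06, -0.25], 1],
  [[0, 0, 0], [0, 0, 0], 0],
  [[0, 0, 0], [0, 0, 0], 0],
  [[0, 0, 0], [0, 0, 0], 0],
  [[0, 0, 0], [0, 0, 0], 0],
  [[0, 0, 0], [0, 0, 0], 0],
  [[0, 0, 0], [0, 0, 0], 0],
  [[0, 0, 0], [0, 0, 0], 0],
], squeeze=80)

```text
t: 41.3
tool_pos: [0.3886, -0.3421, 0.1772]
tool_rot: [-0.123, 1.566, 0.117]
contact_force: [-0.2, 0.2, -1.2]
opening: 0.0391
```

```bash
python3 go.py .3885 -.342 .178 8.65
```

```text
shift units [-0.    0.01  0.04] turn units [ 0.04  0.01 -0.02] jaw yaw 8.75 F [-0.2  0.2 -1.2] q [-0.87  0.06  2.02 -0.    1.06 -1.02] t 41.3 open 0.03909927010983854
```

Call:
carry_out([
  [[0, 0, 0], [0, 0, 0.5], 0],
  [[0, 0, 0], [0, 0, 1], 0],
  [[0, 0, 0], [0, 0, 1], 0],
  [[0, 0, 0], [0, 0, 1], 0],
  [[0, 0, -0.5], [0.8, 0.5, 0.3], 0],
  [[0, 0, -0.5], [0.9, 0.7, 0], 0],
  [[0, 0, -0.5], [0.9, 0.7, 0], 0],
  [[0, 0, -0.5], [0.9, 0.7, 0], 0],
])

```text
t: 42.1
tool_pos: [0.4578, -0.2886, 0.2589]
tool_rot: [0.046, 1.57, -0.049]
contact_force: [0.6, 0.3, -2.5]
opening: 0.0391
```

Call:
carry_out([
  [[0, 0, -0.3], [0.9, 0.7, 0], 0],
  [[0, 0, 0], [0.9, 0.7, 0], 0],
  [[0, 0, 0], [0.9, 0.7, 0], 0],
  [[0, 0, 0], [0.8, 0.6, 0], 0],
  [[0, 0, 0], [0.6, 0.5, 0], 0],
  [[0, 0, 0], [0, 0, 0], 0],
])

```text
t: 42.7
tool_pos: [0.544, -0.2195, 0.2616]
tool_rot: [0.069, 1.569, -0.072]
contact_force: [-0.2, -0.1, -2.0]
opening: 0.0391
```

```bash
python3 go.py .5532 -.2138 .2052 -4.56; python3 - <<'E'
from h import *
im,d=get_image("side"); cv2.imwrite("pics/s10.png",cv2.resize(im[100:240,230:400],None,fx=4.5,fy=4.5))
im,d=get_image("top"); cv2.imwrite("pics/t10.png",cv2.resize(im[120:260,280:440],None,fx=4.2,fy=4.2))
E
```

```text
shift units [ 0.46  0.28 -2.82] turn units [0.02 0.01 0.1 ] jaw yaw -5.12 F [-0.2 -0.1 -2. ] q [-0.51  0.09  1.82 -0.    1.23 -0.42] t 42.7 open 0.039090459279263204
```

View pics/s10.png

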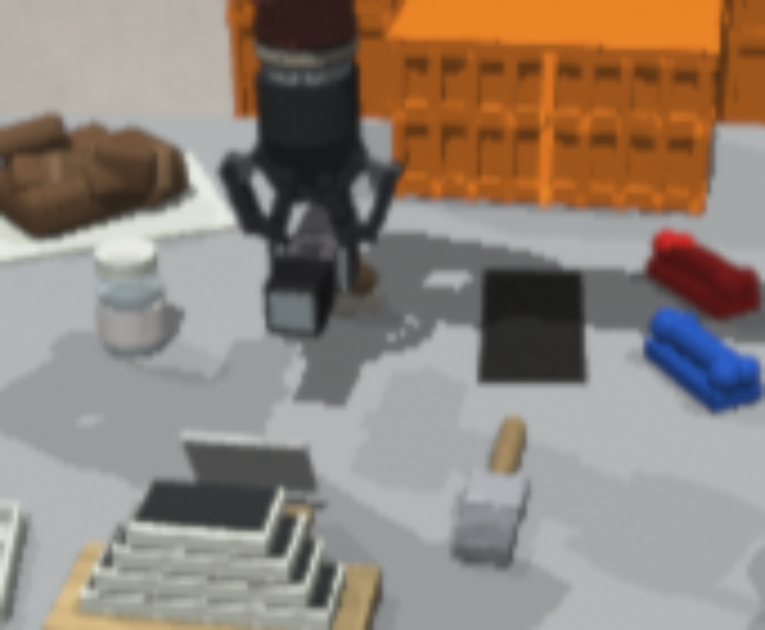

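View pics/t10.png

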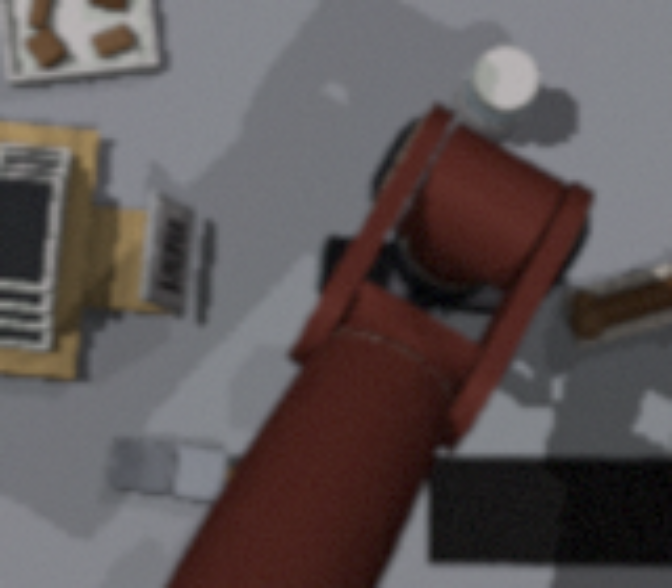

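Call:
carry_out([
  [[0, 0, 0.1], [0.46, 0.28, -0.4], 0],
  [[0, 0, 0], [0, 0, -0.8], 0],
  [[0, 0, 0], [0, 0, -0.8], 0],
  [[0, 0, 0], [0, 0, -0.5], 0],
  [[0, 0, 0], [0, 0, 0], 0],
  [[0, 0, 0], [0, 0, 0], 0],
])

```text
t: 43.4
tool_pos: [0.5502, -0.2159, 0.205]
tool_rot: [0.064, 1.574, -0.067]
contact_force: [0.7, 0.4, -2.2]
opening: 0.0394
```

```bash
python3 go.py .5532 -.2138 .2052 -4.56
```

```text
shift units [0.15 0.11 0.01] turn units [ 0.01 -0.05  0.04] jaw yaw -4.77 F [ 0.7  0.4 -2.2] q [-0.5   0.18  1.83 -0.    1.13 -0.41] t 43.4 open 0.03937809994728726
```

Call:
carry_out([
  [[0, -0.05, 0.04], [0.15, 0.11, 0], 0],
  [[0, 0, 0], [0, 0, 0], 0],
])

```text
t: 43.6
tool_pos: [0.5534, -0.2139, 0.2055]
tool_rot: [0.061, 1.568, -0.064]
contact_force: [0.6, -0.1, -1.9]
opening: 0.0391
```

```bash
python3 go.py .5532 -.2138 .2052 -4.56; cat > win.py <<'E'
from h import *
np.set_printoptions(precision=4,suppress=True)
ims=[get_image("side") for _ in range(3)]; im=ims[0][0]; ds=np.median([i[1] for i in ims],0)
P=dw("side",ds,np.argwhere(ds>-1)[:,::-1]).reshape(400,640,3)
W=np.array([.5603,-.1341,.052]); print("expected px",w2p("side",W))
for r in tip_of("side","scanner_window")[:2]: print(r, onz("side",[r['centre']],.052))
# top/front surface points of the scanner
m=(np.abs(P[...,0]-.557)<.035)&(P[...,1]>-.19)&(P[...,1]<-.11)&(P[...,2]>.03)&(P[...,2]<.09)
t=P[m&(P[...,2]>.066)]; f=P[m&(P[...,2]<.066)]
print("top n",len(t),"z med",np.median(t[:,2]),"x",np.percentile(t[:,0],[2,98]),"ymax",np.percentile(t[:,1],98)); print("front n",len(f),"y",np.median(f[:,1]),"x",np.percentile(f[:,0],[2,50,98]),"z",np.percentile(f[:,2],[2,50,98]))
A=np.c_[t[:,:2],np.ones(len(t))]; print("top plane slope",np.linalg.lstsq(A,t[:,2],rcond=None)[0])
L=np.array([[.5675,-.0344,.052]])
draw("side",im,[W[None],L],(250,130,350,220),8,"pics/w.png")
E
python3 win.py
```

```text
shift units [-0.01  0.01 -0.01] turn units [ 0.02  0.01 -0.  ] jaw yaw -4.55 F [ 0.6 -0.1 -1.9] q [-0.49  0.18  1.83 -0.    1.13 -0.41] t 43.6 open 0.039082081822414856
expected px [[292.2004 185.7839]]
{'centre': [292.8, 181.8], 'p': 0.77} [[ 0.5617 -0.1608  0.052 ]]
{'centre': [261.2, 174.1], 'p': 0.34} [[ 0.6783 -0.2092  0.052 ]]
top n 127 z med 0.07497515103341212 x [0.536  0.5778] ymax -0.13801996835122932
front n 120 y -0.13968559739443864 x [0.5359 0.5549 0.579 ] z [0.0362 0.0519 0.0648]
top plane slope [ 0.039  -0.0798  0.0396]
```

View pics/w.png

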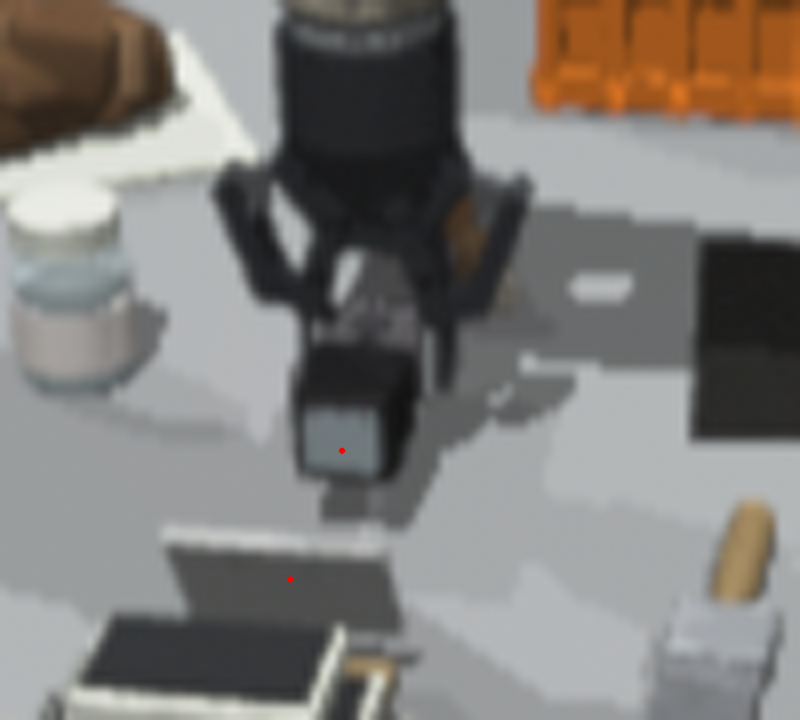

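```bash
cat > tilt.py <<'E'
from h import *
np.set_printoptions(precision=4,suppress=True)
for n in ("side","top"):
    ds=np.median([get_image(n)[1] for _ in range(6)],0)
    P=dw(n,ds,np.argwhere(ds>-1)[:,::-1]).reshape(400,640,3)
    m=((np.abs(P[...,0]-.557)<.03)&(P[...,1]>-.205)&(P[...,1]<-.12)&(P[...,2]>.065)&(P[...,2]<.085)).astype(np.uint8)
    e=cv2.erode(m,np.ones((3,3),np.uint8))>0; t=P[e]; print(n,m.sum(),len(t))
    if len(t)<8: continue
    c=t.mean(0); A=np.c_[t[:,:2]-c[:2],np.ones(len(t))]; s=np.linalg.lstsq(A,t[:,2],rcond=None); r=t[:,2]-A@s[0]; print(c,s[0],"rms",r.std(), "slope se",r.std()/np.sqrt(len(t))/t[:,1].std(), t[:,1].min(),t[:,1].max())
E
python3 tilt.py
```

```text
side 162 101
[ 0.5556 -0.1623  0.0746] [ 0.0006 -0.0257  0.0746] rms 0.0015239624534879146 slope se 0.008398485306214183 -0.1981446233261267 -0.13789145913343093
top 81 21
[ 0.5636 -0.1556  0.0735] [0.0635 0.0186 0.0735] rms 0.0015487933649677922 slope se 0.0199832701994533 -0.18547452427610966 -0.1406843009356678
```

Call:
carry_out([
  [[0, 0, 0], [0.01, 0.14, -0.04], 0],
  [[0, 0, 0], [0, 0, 0], 0],
  [[0, 0, 0], [0, 0, 0], 0],
])

```text
t: 44.7
tool_pos: [0.5531, -0.2109, 0.2039]
tool_rot: [0.062, 1.57, -0.063]
contact_force: [0.1, 1.0, -2.4]
opening: 0.0394
```

Call:
carry_out([
  [[0, 0, 0], [0, 0, 0], 0],
  [[0, 0, 0], [0, 0, 0], 0],
  [[0, 0, 0], [0, 0, 0], 0],
  [[0, 0, 0], [0, 0, 0], 0],
  [[0, 0, 0], [0, 0, 0], 0],
  [[0, 0, 0], [0, 0, 0], 0],
  [[0, 0, 0], [0, 0, 0], 0],
  [[0, 0, 0], [0, 0, 0], 0],
])

```text
t: 45.5
tool_pos: [0.5532, -0.2109, 0.2039]
tool_rot: [0.062, 1.57, -0.063]
contact_force: [-0.8, -0.3, -2.0]
opening: 0.0392
```

Call:
carry_out([
  [[0, 0, 0], [0, 0, 0], 0],
  [[0, 0, 0], [0, 0, 0], 0],
  [[0, 0, 0], [0, 0, 0], 0],
  [[0, 0, 0], [0, 0, 0], 0],
  [[0, 0, 0], [0, 0, 0], 0],
  [[0, 0, 0], [0, 0, 0], 0],
  [[0, 0, 0], [0, 0, 0], 0],
  [[0, 0, 0], [0, 0, 0], 0],
])

```text
t: 46.3
tool_pos: [0.5532, -0.2109, 0.2039]
tool_rot: [0.062, 1.57, -0.063]
contact_force: [0.5, 0.5, -2.5]
opening: 0.0392
```

```bash
python3 go.py .5532 -.2138 .2052 -4.56; python3 tilt.py; python3 - <<'E'
from h import *
im,d=get_image("side"); cv2.imwrite("pics/s11.png",cv2.resize(im[130:220,250:350],None,fx=7,fy=7))
E
```

```text
shift units [ 0.   -0.15  0.06] turn units [ 0.01 -0.    0.  ] jaw yaw -4.57 F [ 0.5  0.5 -2.5] q [-0.49  0.18  1.83 -0.    1.13 -0.41] t 46.3 open 0.03915136896358705
side 176 101
[ 0.5553 -0.1607  0.0737] [ 0.0071 -0.0283  0.0737] rms 0.0014346974283703285 slope se 0.007785709918219819 -0.19489027315065177 -0.13525508309444734
top 82 20
[ 0.5647 -0.1529  0.0733] [ 0.0747 -0.0106  0.0733] rms 0.0017449450207117317 slope se 0.02338078644894848 -0.17947224336461373 -0.13776911314511142
```

View pics/s11.png

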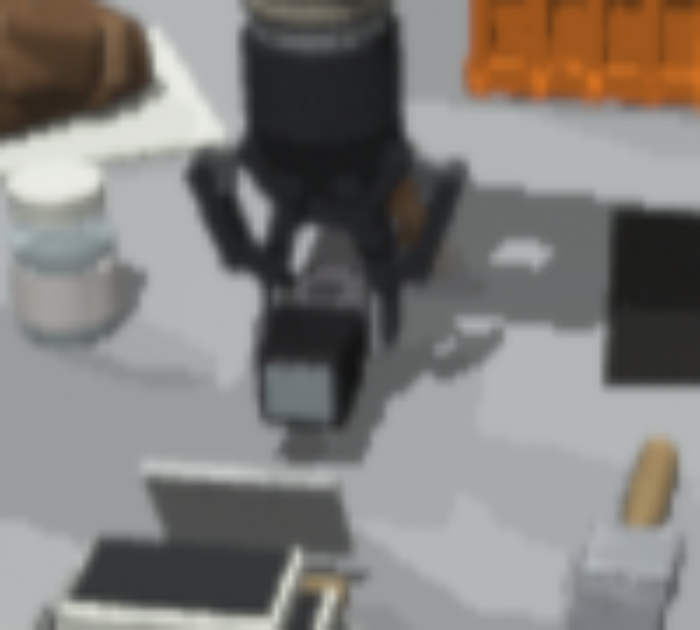

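Call:
carry_out([
  [[0, 0, 0], [0, 0, 0], 0],
  [[0, 0, 0], [0, 0, 0], 0],
  [[0, 0, 0], [0, 0, 0], 0],
  [[0, 0, 0], [0, 0, 0], 0],
  [[0, 0, 0], [0, 0, 0], 0],
  [[0, 0, 0], [0, 0, 0.6], 0],
  [[0, 0, 0], [-0.2, -0.3, 1], 0],
  [[0, 0, 0], [-0.6, -0.5, 1], 0],
])

```text
t: 47.75
tool_pos: [0.5362, -0.2256, 0.255]
tool_rot: [0.063, 1.576, -0.059]
contact_force: [0.4, -1.1, -2.4]
opening: 0.0391
```

Call:
carry_out([
  [[0, 0, 0.3], [-0.9, -0.7, 0.2], 0],
  [[0, 0, 0.3], [-0.9, -0.7, 0], 0],
  [[0, 0, 0.2], [-0.9, -0.7, 0], 0],
  [[0, 0, 0], [-0.9, -0.7, 0], 0],
  [[0, 0, 0], [-0.9, -0.7, 0], 0],
  [[0, 0, 0], [-0.9, -0.6, 0], 0],
  [[0, 0, 0], [-0.9, -0.5, 0], 0],
  [[0, 0, 0], [-0.8, -0.4, 0], 0],
])

```text
t: 48.55
tool_pos: [0.3917, -0.3303, 0.2738]
tool_rot: [-0.015, 1.561, -0.001]
contact_force: [0.4, -0.9, -2.4]
opening: 0.0392
```

```bash
python3 go.py .3795 -.338 .1775 0.25
```

```text
shift units [-0.61 -0.38 -4.82] turn units [ 0.1   0.09 -0.04] jaw yaw 0.5 F [ 0.4 -0.9 -2.4] q [-0.85 -0.1   1.99  0.    1.24 -0.85] t 48.55 open 0.03920874716614295
```

Call:
carry_out([
  [[0.1, 0.1, 0], [-0.4, -0.3, 0], 0],
  [[0, 0, 0], [0, 0, -0.8], 0],
  [[0, 0, 0], [0, 0, -0.9], 0],
  [[0, 0, 0], [0, 0, -0.9], 0],
  [[0, 0, 0], [0, 0, -0.6], 0],
  [[0, 0, 0], [0, 0, 0], 0],
])

```text
t: 49.15
tool_pos: [0.3836, -0.3366, 0.2081]
tool_rot: [-0.006, 1.568, 0.004]
contact_force: [-0.1, 0.1, -1.8]
opening: 0.0392
```

```bash
python3 go.py .3795 -.338 .1775 0.25
```

```text
shift units [-0.21 -0.07 -1.53] turn units [ 0.01  0.03 -0.02] jaw yaw 0.37 F [-0.1  0.1 -1.8] q [-0.87 -0.01  2.03  0.    1.12 -0.87] t 49.15 open 0.03917357444971644
```

Call:
carry_out([
  [[0, 0, 0], [-0.2, -0.07, -0.4], 0],
  [[0, 0, 0], [0, 0, -0.5], 0],
  [[0, 0, 0], [0, 0, -0.3], 0],
  [[0, 0, 0], [0, 0, -0.1], 0],
  [[0, 0, 0], [0, 0, 0], 0],
])

```text
t: 49.65
tool_pos: [0.3803, -0.3382, 0.1807]
tool_rot: [-0.008, 1.567, 0.004]
contact_force: [-0.4, 0.4, -2.3]
opening: 0.0392
```

```bash
python3 go.py .3795 -.338 .1775 0.25
```

```text
shift units [-0.04  0.01 -0.16] turn units [ 0.02  0.04 -0.03] jaw yaw 0.42 F [-0.4  0.4 -2.3] q [-0.87  0.03  2.04  0.    1.06 -0.88] t 49.65 open 0.03920846959837241
```

Call:
carry_out([
  [[0, 0, 0], [-0.04, 0, -0.12], 0],
  [[0, 0, 0], [0, 0, -0.05], 0],
  [[0, 0, 0], [0, 0, 0], 0],
])

```text
t: 49.95
tool_pos: [0.3798, -0.3386, 0.178]
tool_rot: [-0.009, 1.566, 0.003]
contact_force: [0.3, -0.9, -2.3]
opening: 0.0394
```

Call:
carry_out([
  [[0, 0, 0], [0, 0, 0], 1],
  [[0, 0, 0], [0, 0, 0], 1],
  [[0, 0, 0], [0, 0, 0], 1],
  [[0, 0, 0], [0, 0, 0], 1],
  [[0, 0, 0], [0, 0, 0.5], 1],
  [[0, 0, 0], [0, 0, 1], 1],
  [[0, 0, 0], [0, 0, 1], 1],
  [[0, 0, 0], [0, 0, 1], 1],
])

```text
t: 50.75
tool_pos: [0.3798, -0.3386, 0.2513]
tool_rot: [-0.008, 1.567, 0.004]
contact_force: [-0.2, -0.7, -0.4]
opening: 0.0854
```

Call:
carry_out([
  [[0, 0, 0.5], [1, 0.5, 0.5], 1],
  [[0, 0, 0.5], [1, 0.5, 0], 1],
  [[0, 0, 0.5], [1, 0.5, 0], 1],
  [[0, 0, 0.5], [1, 0.5, 0], 1],
  [[0, 0, 0.5], [1, 0, 0], 1],
  [[0, 0, 0.2], [1, 0, 0], 1],
  [[0, 0, 0], [1, 0, 0], 1],
  [[0, 0, 0], [0.5, 0, 0], 1],
])

```text
t: 51.55
tool_pos: [0.5361, -0.2983, 0.2752]
tool_rot: [-0.236, 1.542, 0.213]
contact_force: [0.1, -1.0, -0.0]
opening: 0.0851
```

```bash
python3 go.py .543 -.4 .2 16.7; sed -i 's/(.3792,-.3379,90.25),.2/(.3792,-.3379,90.25),.2/' scan2.py; python3 scan2.py
```

```text
shift units [ 0.34 -5.09 -3.76] turn units [0.12 0.19 0.05] jaw yaw 16.44 F [ 0.1 -1.  -0. ] q [-0.63  0.13  1.75  0.    1.23 -0.92] t 51.55 open 0.08514993170604974
mat (array([ 0.3792, -0.3379, 90.2533]), np.float64(22.6916156940127))
scanner 460 [ 0.3808 -0.3614] [ 40.586  116.9058] 92.80522752718277 [ 381.5 -358. ] [ 38.9 128.1] 1.2 z 0.04408787516436863
scanner 460 [ 0.3808 -0.3614] [ 40.586  116.9058] 92.80522752718277 [ 381.5 -358. ] [ 38.9 128.1] 1.2 z 0.04408787516436863
u [-0.0605 -0.057  -0.0007  0.064   0.0679] v [-0.0212 -0.0207  0.0004  0.0195  0.0201]
mid [ 0.3812 -0.3577] 92.80522752718277
```

View pics/sc.png

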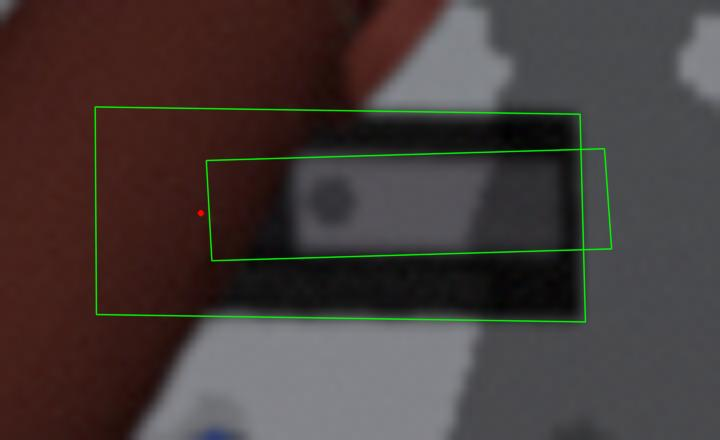

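```bash
python3 - <<'E'
from h import *
np.set_printoptions(precision=4,suppress=True)
z=np.load("top0.npz"); im,d=z['im'],z['d']
ds=np.median([get_image("top")[1] for _ in range(4)],0); im1=avg("top",3)
for dd,nm in ((d,"t0"),(ds,"now")):
    P=dw("top",dd,np.argwhere(dd>-1)[:,::-1]); P=P[(P[:,2]>.008)&(P[:,2]<.06)&(np.abs(P[:,0]-.543)<.06)&(np.abs(P[:,1]+.40)<.075)]
    c=P[:,:2].mean(0); w,V=np.linalg.eigh(np.cov((P[:,:2]-c).T)); a=np.degrees(np.arctan2(V[1,1],V[0,1]))%180; print(nm,len(P),c,np.sqrt(12*w)*1000,a)
o,xs,ys=ortho("top",im,(.543,-.40),.08,.018,.0005); cv2.imwrite("pics/bone.png",cv2.resize(o,None,fx=1.8,fy=1.8))
draw("top",im,[box((.5425,-.3985,106.5),.104,.046,.018)],(405,170,460,215),12,"pics/bone2.png")
E
```

```text
t0 480 [ 0.5406 -0.3986] [ 54.0231 111.3126] 103.11208515840288
now 87 [ 0.5305 -0.3978] [ 21.5933 127.6541] 99.97088151726962
```

View pics/bone2.png

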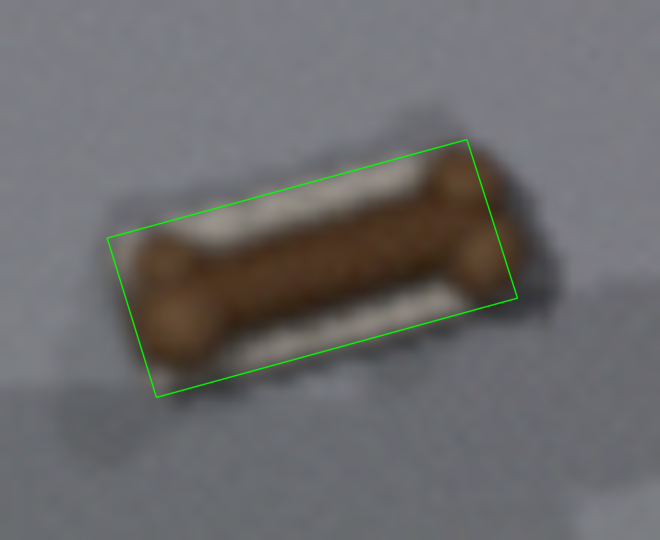

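Call:
carry_out([
  [[0.1, 0.2, 0], [0.1, -0.8, 0], 1],
  [[0, 0, 0], [0.1, -1, 0], 1],
  [[0, 0, 0], [0.1, -1, -0.5], 1],
  [[0, 0, 0], [0, -1, -0.8], 1],
  [[0, 0, 0], [0, -0.8, -0.7], 1],
  [[0, 0, 0], [0, 0, -0.5], 1],
  [[0, 0, 0], [0, 0, 0], 1],
])

```text
t: 52.95
tool_pos: [0.5411, -0.4026, 0.2235]
tool_rot: [-0.226, 1.562, 0.219]
contact_force: [-0.7, 0.9, -0.8]
opening: 0.0856
```

```bash
python3 go.py .5425 -.3985 .173 16.5; sed -i 's/(.39,-.345),.13/(.38,-.335),.13/;s/P\[:,0\]>.335)/P[:,0]>.335)\&(P[:,0]<.43)/' scan2.py; python3 scan2.py
```

```text
shift units [ 0.07  0.2  -2.53] turn units [ 0.05 -0.02  0.05] jaw yaw 16.24 F [-0.7  0.9 -0.8] q [-0.75  0.33  1.62 -0.    1.19 -1.03] t 52.95 open 0.08560167546130369
mat (array([ 0.3792, -0.3379, 90.2533]), np.float64(22.6916156940127))
scanner 101 [ 0.3776 -0.4051] [26.9604 42.327 ] 142.50315301988311 [ 375.5 -407.1] [28.8 49.6] 53.2 z 0.04384310582154538
scanner 101 [ 0.3776 -0.4051] [26.9604 42.327 ] 142.50315301988311 [ 375.5 -407.1] [28.8 49.6] 53.2 z 0.04384310582154538
u [-0.0242 -0.0232  0.0003  0.0233  0.0254] v [-0.0117 -0.0113 -0.0008  0.0166  0.0172]
mid [ 0.3755 -0.4069] 142.50315301988311
```

View pics/sc.png

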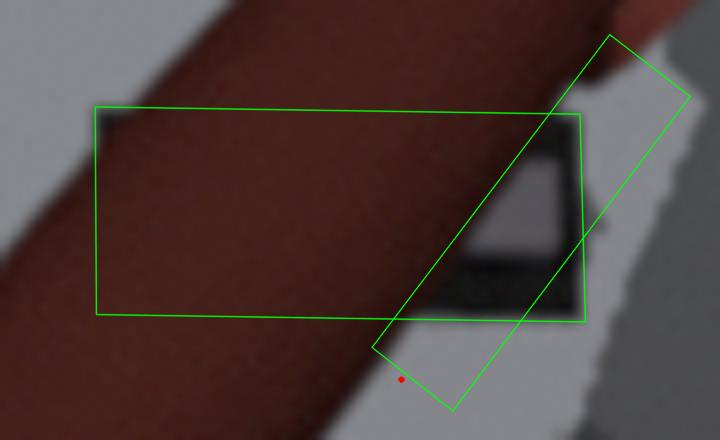

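```bash
python3 - <<'E'
from h import *
np.set_printoptions(precision=4,suppress=True)
im=avg("top",4); b=cv2.resize(im[220:265,420:450],None,fx=14,fy=14,interpolation=cv2.INTER_CUBIC); b=cv2.convertScaleAbs(b,alpha=2); cv2.imwrite("pics/rear.png",b)
M=(.3792,-.3379,90.25)
draw("top",cv2.convertScaleAbs(im,alpha=2),[box(M,.16,.04,.044),box(M,.2,.085,.004)],(370,215,460,270),8,"pics/rear2.png")
E
```

```text
(no output)
```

View pics/rear2.png

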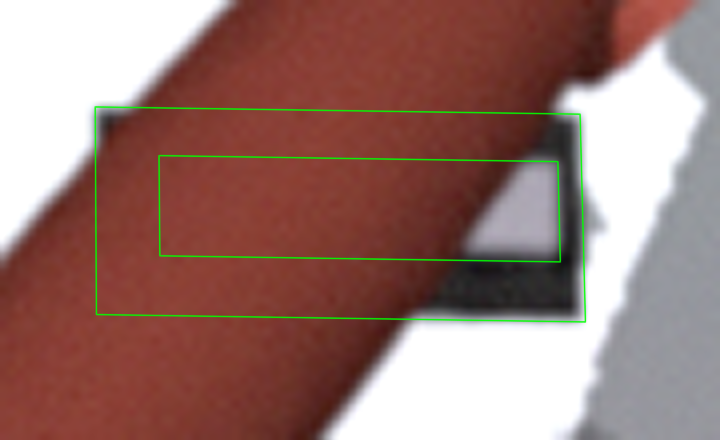

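Call:
carry_out([
  [[0, 0, 0.05], [0.07, 0.2, -0.4], 1],
  [[0, 0, 0], [0, 0, -0.8], 1],
  [[0, 0, 0], [0, 0, -0.6], 1],
  [[0, 0, 0], [0, 0, -0.3], 1],
  [[0, 0, 0], [0, 0, 0], 1],
])

```text
t: 54.0
tool_pos: [0.5429, -0.3963, 0.1792]
tool_rot: [-0.233, 1.56, 0.224]
contact_force: [-0.5, -0.5, 0.7]
opening: 0.0851
```

```bash
python3 go.py .5425 -.3985 .173 16.5; python3 - <<'E'
from h import *
im,d=get_image("side"); cv2.imwrite("pics/s12.png",cv2.resize(im[110:200,260:380],None,fx=6,fy=6))
E
```

```text
shift units [-0.02 -0.11 -0.31] turn units [ 0.06 -0.   -0.03] jaw yaw 16.68 F [-0.5 -0.5  0.7] q [-0.74  0.38  1.64 -0.01  1.12 -1.03] t 54.0 open 0.08511160722658197
```

View pics/s12.png

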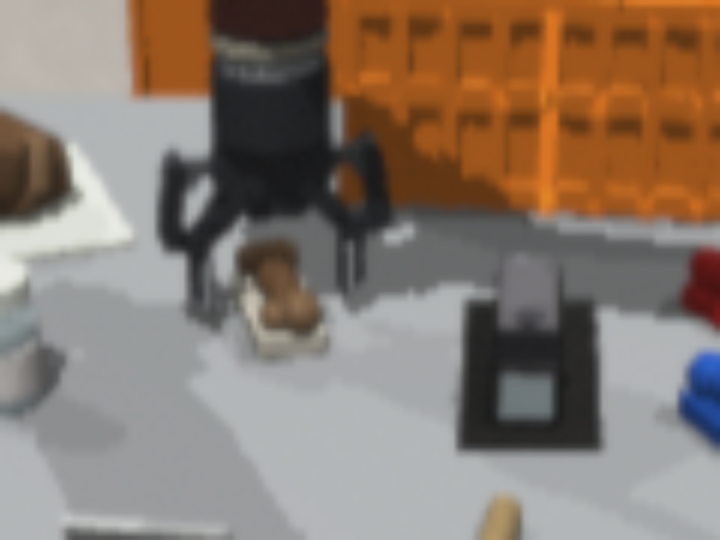

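Call:
carry_out([
  [[0, 0, 0], [-0.02, -0.11, -0.32], 1],
  [[0, 0, 0], [0, 0, 0], 0],
  [[0, 0, 0], [0, 0, 0], 0],
  [[0, 0, 0], [0, 0, 0], 0],
  [[0, 0, 0], [0, 0, 0], 0],
  [[0, 0, 0], [0, 0, 0], 0],
  [[0, 0, 0], [0, 0, 0], 0],
  [[0, 0, 0], [0, 0, 0], 0],
], squeeze=70)

```text
t: 54.85
tool_pos: [0.5427, -0.3993, 0.1739]
tool_rot: [-0.234, 1.559, 0.222]
contact_force: [0.7, -0.9, 0.1]
opening: 0.0443
```

```bash
python3 go.py .5425 -.3985 .173 16.5
```

```text
shift units [-0.01  0.04 -0.05] turn units [ 0.07  0.01 -0.03] jaw yaw 16.66 F [ 0.7 -0.9  0.1] q [-0.74  0.39  1.63 -0.01  1.11 -1.03] t 54.85 open 0.0443230678153585
```

Call:
carry_out([
  [[0, 0, 0], [0, 0, 0.5], 0],
  [[0, 0, 0], [0, 0, 1], 0],
  [[0, 0, 0], [0, 0, 1], 0],
  [[0, 0, 0], [0, 0, 1], 0],
  [[0, 0, 0], [0, 0, 1], 0],
  [[0, 0, 0], [0, 0, 1], 0],
  [[0, 0, 0], [0, 0.4, 1], 0],
  [[0, 0, 0.3], [0, 0.8, 0.8], 0],
])

```text
t: 55.65
tool_pos: [0.5401, -0.374, 0.3237]
tool_rot: [-0.252, 1.562, 0.25]
contact_force: [0.9, -0.0, -3.1]
opening: 0.0442
```

Call:
carry_out([
  [[0, 0, 0.6], [0, 1, 0], 0],
  [[0, 0, 0.6], [0, 1, 0], 0],
  [[0, 0, 0.6], [0, 1, 0], 0],
  [[0, 0, 0.6], [0, 1, 0], 0],
  [[0, 0, 0.6], [0, 1, 0], 0],
  [[0, 0, 0.6], [0, 1, 0], 0],
  [[0, 0, 0.6], [0, 1, 0], 0],
  [[0, 0, 0.6], [0, 1, 0], 0],
])

```text
t: 56.45
tool_pos: [0.5393, -0.2085, 0.3339]
tool_rot: [-0.646, 1.471, 0.631]
contact_force: [0.8, 0.4, -3.0]
opening: 0.0444
```

Call:
carry_out([
  [[0, 0, 0.6], [0.1, 1, 0], 0],
  [[0, 0, 0.6], [0.1, 1, 0], 0],
  [[0, 0, 0.6], [0.1, 1, 0], 0],
  [[0, 0, 0.6], [0.1, 1, 0], 0],
  [[0, 0, 0.6], [0.1, 1, 0], 0],
  [[0, 0, 0.6], [0.1, 1, 0], 0],
  [[0, 0, 0.6], [0.1, 1, 0], 0],
  [[0, 0, 0.6], [0.1, 1, 0], 0],
])

```text
t: 57.25
tool_pos: [0.5534, -0.0409, 0.3384]
tool_rot: [-1.029, 1.31, 1.011]
contact_force: [-0.2, -0.6, -1.5]
opening: 0.0445
```

```bash
python3 go.py .5767 .0812 .267 85.4
```

```text
shift units [ 1.17  6.11 -3.57] turn units [0.02 0.13 1.72] jaw yaw 75.52 F [-0.2 -0.6 -1.5] q [-0.21 -0.07  1.85 -0.    1.35 -1.53] t 57.25 open 0.044506781661199334
```

Call:
carry_out([
  [[0, 0, 0.6], [0.2, 1, 0], 0],
  [[0, 0, 0.6], [0.2, 1, 0], 0],
  [[0, 0, 0.5], [0.2, 1, 0], 0],
  [[0, 0, 0], [0.2, 1, 0], 0],
  [[0, 0, 0], [0.2, 1, -0.3], 0],
  [[0, 0, 0], [0.1, 0.8, -0.6], 0],
  [[0, 0, 0], [0, 0, -0.6], 0],
  [[0, 0, 0], [0, 0, 0], 0],
])

```text
t: 58.05
tool_pos: [0.574, 0.0826, 0.3106]
tool_rot: [-1.165, 1.23, 1.145]
contact_force: [-0.7, 0.2, -3.8]
opening: 0.0448
```

```bash
python3 go.py .5767 .0812 .267 85.4; python3 - <<'E'
from h import *
im,d=get_image("side"); cv2.imwrite("pics/s13.png",cv2.resize(im[130:260,210:350],None,fx=5,fy=5))
E
```

```text
shift units [ 0.13 -0.07 -2.18] turn units [ 0.01  0.16 -0.1 ] jaw yaw 85.95 F [-0.7  0.2 -3.8] q [ 0.01  0.02  1.81 -0.    1.3  -1.48] t 58.05 open 0.04477228055793215
```

View pics/s13.png

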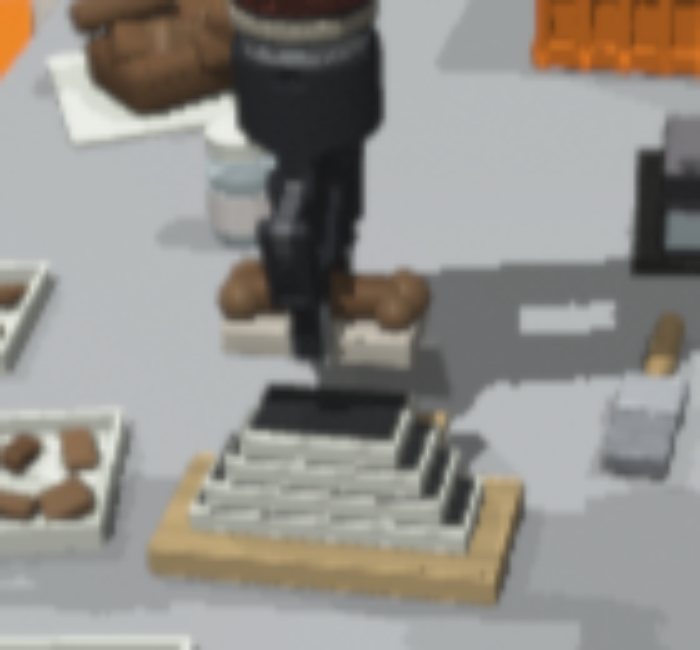

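Call:
carry_out([
  [[0, 0.16, -0.1], [0.13, -0.07, -0.5], 0],
  [[0, 0, 0], [0, 0, -0.7], 0],
  [[0, 0, 0], [0, 0, -0.4], 0],
  [[0, 0, 0], [0, 0, 0], 0],
])

```text
t: 58.5
tool_pos: [0.5771, 0.0787, 0.277]
tool_rot: [-1.148, 1.249, 1.145]
contact_force: [-0.6, -0.1, -2.3]
opening: 0.0441
```

```bash
python3 go.py .5767 .0812 .2665 85.4
```

```text
shift units [-0.02  0.12 -0.53] turn units [0.02 0.   0.05] jaw yaw 85.12 F [-0.6 -0.1 -2.3] q [ 0.01  0.06  1.82 -0.    1.25 -1.48] t 58.5 open 0.04405527208142203
```

Call:
carry_out([
  [[0, 0, 0.05], [0, 0.12, -0.2], 0],
  [[0, 0, 0], [0, 0, -0.2], 0],
  [[0, 0, 0], [0, 0, -0.1], 0],
  [[0, 0, 0], [0, 0, 0], 0],
])

```text
t: 58.9
tool_pos: [0.5773, 0.0809, 0.2663]
tool_rot: [-1.151, 1.247, 1.149]
contact_force: [-0.7, -0.2, -1.5]
opening: 0.0442
```

```bash
python3 go.py .5767 .0812 .2665 85.4
```

```text
shift units [-0.03  0.01  0.01] turn units [ 0.02  0.01 -0.  ] jaw yaw 85.4 F [-0.7 -0.2 -1.5] q [ 0.01  0.08  1.83 -0.    1.24 -1.48] t 58.9 open 0.04422774942789898
```

Call:
carry_out([
  [[0, 0, 0], [0, 0, -0.05], 0],
  [[0, 0, 0], [0, 0, 0], 0.75],
  [[0, 0, 0], [0, 0, 0], 0.75],
  [[0, 0, 0], [0, 0, 0], 0.75],
  [[0, 0, 0], [0, 0, 0], 0.85],
  [[0, 0, 0], [0, 0, 0.5], 0.85],
  [[0, 0, 0], [0, 0, 1], 0.85],
  [[0, 0, 0], [0, 0, 1], 0.85],
])

```text
t: 59.7
tool_pos: [0.5774, 0.081, 0.3178]
tool_rot: [-1.151, 1.247, 1.149]
contact_force: [0.6, -0.1, -0.2]
opening: 0.0725
```

Call:
carry_out([
  [[0, 0, 0], [0, 0, 1], 1],
  [[0, 0, 0], [0, 0.5, 0.5], 1],
  [[0, 0, -0.5], [-0.5, 1, 0], 1],
  [[0, 0, -0.5], [-0.5, 1, 0], 1],
  [[0, 0, -0.5], [-0.5, 1, 0], 1],
  [[0, 0, -0.5], [-0.5, 1, 0], 1],
  [[0, 0, -0.5], [-0.5, 1, 0], 1],
  [[0, 0, -0.5], [-0.5, 1, 0], 1],
])

```text
t: 60.5
tool_pos: [0.5166, 0.2167, 0.3581]
tool_rot: [-0.918, 1.362, 0.905]
contact_force: [1.1, 0.1, 0.1]
opening: 0.0854
```

Call:
carry_out([
  [[0, 0, 0], [-0.5, 1, 0], 1],
  [[0, 0, 0], [-0.5, 1, 0], 1],
  [[0, 0, 0], [-0.5, 1, 0], 1],
  [[0, 0, 0], [-0.5, 1, 0], 1],
  [[0, 0, 0], [0, 0, 0], 1],
])

```text
t: 61.0
tool_pos: [0.4719, 0.3044, 0.3592]
tool_rot: [-0.919, 1.36, 0.909]
contact_force: [0.6, 0.1, 0.3]
opening: 0.0854
```

```bash
python3 scan2.py; python3 - <<'E'
from h import *
np.set_printoptions(precision=4,suppress=True)
ims=[get_image("top") for _ in range(4)]; im=ims[0][0]; ds=np.median([i[1] for i in ims],0); S=(.5767,.0812,-4.56)
P=dw("top",ds,np.argwhere(ds>-1)[:,::-1]); P=P[(P[:,2]>.100)&(P[:,2]<.15)&(np.abs(P[:,0]-.577)<.09)&(np.abs(P[:,1]-.08)<.05)]
c=P[:,:2].mean(0); w,V=np.linalg.eigh(np.cov((P[:,:2]-c).T)); print(len(P),c,np.sqrt(12*w)*1000,np.degrees(np.arctan2(V[1,1],V[0,1])),np.median(P[:,2]),P[:,2].max())
draw("top",im,[box(S,.104,.046,.11),box(S,.2,.096,.02)],(220,120,380,240),5,"pics/fin.png"); cv2.imwrite("pics/fint.png",im)
im,d=get_image("side"); cv2.imwrite("pics/fins.png",im)
cv2.imwrite("pics/fins2.png",cv2.resize(im[130:260,210:350],None,fx=5,fy=5)); print(get_obs()['tool_pos'])
E
```

```text
mat (array([ 0.3792, -0.3379, 90.2533]), np.float64(22.6916156940127))
scanner 646 [ 0.3815 -0.3389] [ 41.8158 159.2712] 90.22971139189107 [ 382.5 -341.8] [ 41.9 161.3] 0.9 z 0.044341407070649264
scanner 646 [ 0.3815 -0.3389] [ 41.8158 159.2712] 90.22971139189107 [ 382.5 -341.8] [ 41.9 161.3] 0.9 z 0.044341407070649264
u [-0.0836 -0.0783  0.0001  0.0753  0.0777] v [-0.0215 -0.021   0.0002  0.0204  0.0208]
mid [ 0.3819 -0.3419] 90.22971139189107
546 [0.5748 0.0797] [ 48.762  107.6102] 175.68621017996622 0.12865295262646248 0.13850456858470883
[0.4735 0.3019 0.359 ]
```

View pics/fin.png

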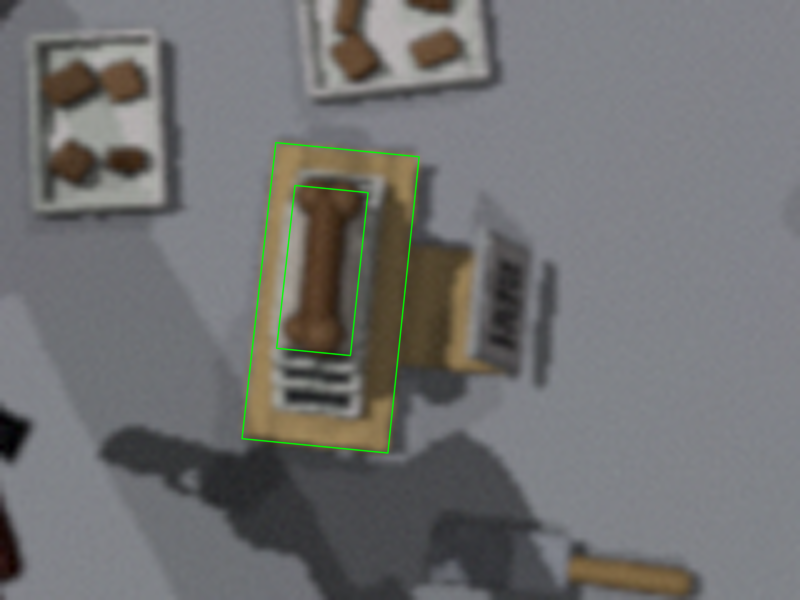

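View pics/fins2.png

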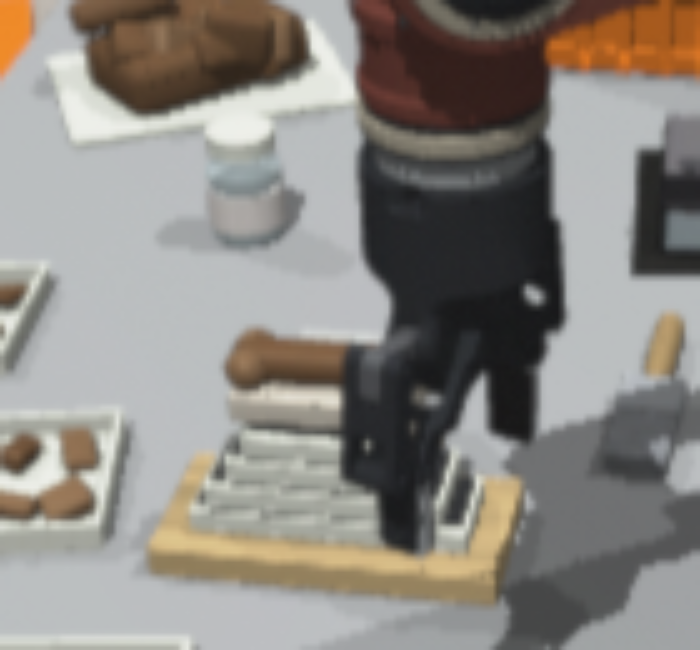

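View pics/sc.png

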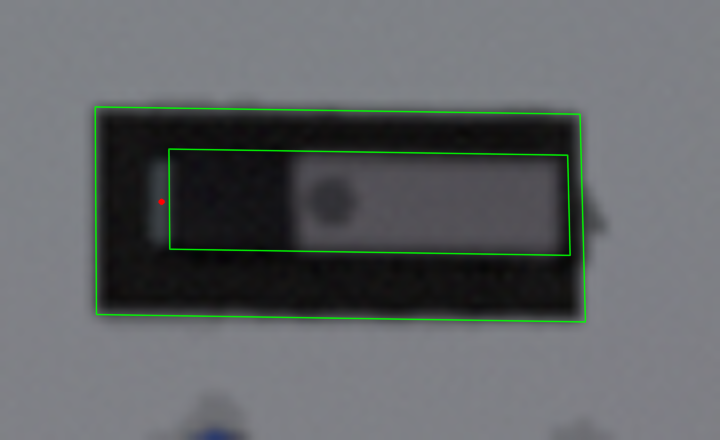

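```bash
python3 -c "
from station import *
o=get_obs(); print(o['t'],o['contact_force'],o['dq']); print(finish_job())"
```

```text
61.6 [-1.19919449  0.34299204 -0.05119355] [ 3.84456649e-03  1.23355863e-04 -3.80992385e-05 -3.52688713e-04
 -1.23995856e-04  5.54317528e-04]
the job is handed in; nothing more can be done
None
```

The job is done and handed in at about 62 s of the 210 s allowed.

- **Boards:** All four were there. I stacked them a, b, c, d, longest to shortest. After letting each one go I pressed the middle of its felt with the shut fingers, at about 20–50 N. The camera put each board within about 1.5 mm of the stand's centre and within 1° of its direction. Board c's reading is less sure because a shadow fell across it.
- **Pressing:** During the press on board a the fingers slid about 4 mm sideways. The picture afterwards showed the board still centred.
- **Scanner:** I held it level and square-on to the label, with the window about 10 cm away, for just over 2 s; the measured pose did not change. The depth pictures read its top 1–2 mm high and tilted by up to about 1.5°, which is near the noise of that check. It lies back on its mat, within about 2–4 mm of the middle and lined up with it.
- **Bone:** I took the brown one, not the blue or red look-alike. It sits on the shortest board, lengthwise within 0.3°. The depth reading put it 2–3 mm off centre, part of which may come from its uneven shape.

I did not see the grip slacken or the scanner get knocked, and I steered clear of the trays, brush and jar, though I did not measure them again at the end. At hand-in the arm stood clear of everything and still.

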